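# Fetch the dissecting kit from under the stack in the instrument box

### The arm

A 6-joint arm with a two-finger parallel gripper is mounted at the origin on the work surface. World frame = base frame: x ahead of the robot, y to its left, z up, the work surface at z = 0. Lengths are in mm, angles in rad, forces in N, time in s.
With the tool pointing down it reaches from about 350 to 775 mm from the base axis. Payload 7.3 kg.
Tool frame: the origin (TCP) lies at the very end of the fingers, on their centre line; the grasp point (between the pads) lies 19 mm behind it; x points along the fingers, z is the direction in which the jaws open and shut, and the axes are right-handed (so a half turn about x gives the same grasp; the last joint's range is limited). The gripper opens to 92 mm and grips with 3 to 60 N. Pads are 19 mm wide; open, the fingers measure 130 mm over their backs; the gripper's body (75 mm by 190 mm) begins 47 mm behind the grasp point.
Start: joints at [1.129, 0.342, 1.524, -0, 1.275, -0.146], TCP at [153.026, 502.225, 206.441] pointing down, gripper open.
Joint ranges: [-2.53, 2.53], [-0.77, 2.02], [0.04, 2.7], [-1, 4.14], [0.28, 2.66], [-3.11, 3.11]. Speed limits (rad/s): [2.57, 2.57, 3.14, 3.14, 3.14, 3.14].

### API

Orientations are given as [roll, pitch, yaw] about the fixed x, y, z axes, in that order (R = Rz(yaw) Ry(pitch) Rx(roll)).
In Python, from plant import * gives the robot as it stands.
- The arm moves only by the shell command python3 -m creep 'ROWS'. ROWS is JSON, a list of rows, each an object of numbers: "tx", "ty", "tz": the shift along the tool's x, y, z in cm; "wx", "wy", "wz": the turn, a rotation vector about the tool's x, y, z in rad; "gripper": the closure, from -1 (fully open) to 1 (shut). A call has 1 to 8 rows; each row is the pose to reach, as a shift and turn from the pose commanded when the call began, along the tool's axes at that moment; what a row does not reach only later rows make up. A row lasts 1/12 s, in which the tool goes at most 41.7 mm and 7.16 degrees, less where a joint would pass 70% of its speed; a pose out of reach is approached as far as the arm can. A call with a gripper value outside its range is refused whole. The fingers move at their own pace and stop on an object; the grip force is fixed at half the most. Time passes only in rows, so rows that repeat a pose let the fingers close. It gives the time, the measured TCP pose, the force and the opening at its end, in the units of the state.
- get_obs(): the state, without advancing time (a new reading comes with each control period).
- capture(name): name is "scene" or "top" or "wrist"; returns a dict with "frame" (400x640x3 uint8, red, green, blue), "z_map" (400x640 float32, mm along the optical axis (not along the pixel's ray), 0 where there is no reading), "vertical_fov" (degrees; the focal length in pixels is half the picture's height over the tangent of half this angle, whatever the lens; pixels are square), "cx", "cy" (the principal point, pixels), "xyz" and "rotation" of the camera in the world. Camera axes: x right, y down, z forward; pixel columns grow to the right and rows downward; lengths in mm; the calibration is good to about 2 mm. A picture is of the moment at which its call begins.
- close_job(): hands the job in, once; it reports no verdict.
The state is a dict: "time": time; "joint_positions": joint angles; "dq": joint speeds; "tau": joint torques, N m; "tool_pos": TCP position; "tcp_rot": TCP orientation; "contact_force": force on the tool from outside, world axes, zero at the start; "moment": the same for the moment, N m; "grip_width": finger opening in mm.
Only numpy, scipy, OpenCV 4.12 (cv2) and the standard library are available. Lean on these libraries where they do the work, as an engineer would, in place of code of your own. Each camera call takes 0.05 s, during which the arm holds its last target.

### The job

Swing the clear cover of the instrument box up until it stays open by itself, and set the pin tin and the slide box that lie on the dissecting kit tin aside, side by side flat on the cork mat. Then lay the kit tin lengthwise in the middle of the steel tray, put the slide box back lengthwise on the floor in the middle of the bay the kit came from, stand the pin tin centred on top of it again, and close the cover. Keep all three things level the whole time and leave the specimen pot in the other bay where it is.

Things in the scene. Friction and masses are not known exactly. Their poses are not given: they have to be found in the camera images.
- box: Fixed white base of the box, 175 (x) by 270 (y) by 35 mm high; walls and floor 5 mm. A divider along x at y = 0, 4 mm thick, top at z = 25 mm, makes two bays of 165 by 128 mm with middles at x = 0, y = +66 and -66 mm, floor z = 5 mm. Origin: underside centre; x from handle side to hinge side (away from the robot), y to the robot's left. Hinge line of the cover: parallel to y at x = 87.5, z = 36 mm.
- cover (a joint): Angle of the clear cover (175 by 270 by 60 mm, 450 g; its top 96 mm above the bench when shut), rad: 0 shut, grows as its front is lifted up and over, stop at 1.52 (nearly upright). Soft damper; let go below about 1.1 it falls shut, above that it falls open. Open, it stands up along the hinge side of the box, 215 mm high (handle bar at 254 mm), reaching at most 10 mm over the bays.
- cover_handle (a point): Middle of the cover's steel bow handle: round bar 10 mm thick, 100 mm long, parallel to box y, its centre 40 mm off the cover's front wall, a post at each end. Shut, it is at x = -127.5, z = 88 mm in the box frame (215 mm before the hinge line, 52 mm above it) and swings on a 221 mm circle about that line. The bar turns freely between fingers pinching it from above.
- kit_tin: Dissecting kit: flat closed steel tin with a darker border round its lid, 140 mm (x) by 56 mm (y) by 24 mm high, about 220 g (varies), lying on the floor of one bay, long side roughly along box x. Origin: centre of its underside.
- slide_box: Black plastic microscope-slide box, 85 mm (x) by 46 mm (y) by 32 mm high, about 90 g (varies), lying on the kit tin, lengthwise with it. Origin: centre of its underside.
- pin_tin: Round metal tin of pins, 40 mm in diameter (lid rim 41 mm) and 20 mm high, about 50 g (varies), standing on the slide box. Origin: centre of its underside, z its axis.
- pot: Squat brown glass specimen pot with a black screw lid, 52 mm in diameter, 38 mm high, standing loose in the other bay of the box. To be left alone. Origin: centre of its underside.
- mat: Fixed plain thin cork mat, 200 mm (x) by 130 mm (y), 3 mm thick, the place to set things aside. Origin: centre of its underside on the bench; top face at z = 3 mm. It lies on one side of the box, left or right.
- tray: Fixed shallow stainless-steel tray, 200 mm (x) by 130 mm (y) outside, floor and rim walls 2 mm thick, rim 15 mm high (17 mm with its rolled edge); inside floor at z = 2 mm. Origin: centre of its underside on the bench. It lies on the other side of the box from the mat.
Mind the look-alikes: they are no part of the job. Several things have the shape of the mat; the one meant has the colours described above.

How it is judged (in metres and radians):
On the way, in this order (a step that is already met when the one before it is completed fails the run):
1. the cover stands open by itself, untouched by the robot (value of joint cover above 1.4 rad and contact force between each of the fingers, the arm and cover below 0.2 N), for 0.2 s.
2. the slide box and the pin tin both lie flat on the cork mat, side by side and let go, while the kit tin is still in the box and the cover is open (x of slide_box in the frame of mat between -0.09 and 0.09 m and y of slide_box in the frame of mat between -0.06 and 0.06 m and z of slide_box in the frame of mat between -0.002 and 0.008 m and angle between each of slide_box, pin_tin's own z axis and vertical below 0.12 rad and x of pin_tin in the frame of mat between -0.09 and 0.09 m and y of pin_tin in the frame of mat between -0.06 and 0.06 m and z of pin_tin in the frame of mat between -0.002 and 0.008 m and contact force between the fingers and slide_box below 0.2 N and linear speed of each of slide_box, pin_tin below 0.03 m/s and angular speed of each of slide_box, pin_tin below 0.3 rad/s and contact force between the fingers and pin_tin below 0.2 N and value of joint cover above 1.3 rad and horizontal distance between kit_tin and box below 0.11 m), for 0.2 s.
3. the kit tin lies in the middle of the steel tray, let go, while the cover still stands open (x of kit_tin in the frame of tray between -0.015 and 0.015 m and y of kit_tin in the frame of tray between -0.015 and 0.015 m and z of kit_tin in the frame of tray between -0.003 and 0.007 m and angle between the x axis of kit_tin and the x axis of tray, either way round below 0.2 rad and angle between kit_tin's own z axis and vertical below 0.12 rad and contact force between the fingers and kit_tin below 0.2 N and linear speed of kit_tin below 0.03 m/s and angular speed of kit_tin below 0.3 rad/s and value of joint cover above 1.3 rad), for 0.2 s.
At the end, for the whole second after the job is handed in: Kit tin flat mid-tray (15 mm each way, lengthwise within 0.2 rad); slide box flat on the floor, mid-bay where the kit was (15 mm, 0.2 rad); pin tin standing on it, centred within 12 mm; cover shut (under 0.04 rad); pot within 20 mm of its start; all let go and at rest (x of kit_tin in the frame of tray between -0.015 and 0.015 m and y of kit_tin in the frame of tray between -0.015 and 0.015 m and z of kit_tin in the frame of tray between -0.003 and 0.007 m and angle between the x axis of kit_tin and the x axis of tray, either way round below 0.2 rad and angle between each of kit_tin, slide_box, pin_tin, pot's own z axis and vertical below 0.12 rad and x of slide_box in the frame of box between -0.015 and 0.015 m and z of slide_box in the frame of box between 0 and 0.01 m and ((y of slide_box in the frame of box between 0.051 and 0.081 m and y of pot in the frame of box below 0 m) or (y of slide_box in the frame of box between -0.081 and -0.051 m and y of pot in the frame of box above 0 m)) and angle between the x axis of slide_box and the x axis of box, either way round below 0.2 rad and horizontal distance between pin_tin and slide_box below 0.012 m and z of pin_tin in the frame of slide_box between 0.027 and 0.037 m and value of joint cover below 0.04 rad and distance of pot from where it was at the start of the episode below 0.02 m and contact force between the fingers and kit_tin below 0.2 N and linear speed of each of kit_tin, slide_box, pin_tin below 0.03 m/s and angular speed of each of kit_tin, slide_box, pin_tin below 0.3 rad/s and contact force between the fingers and slide_box below 0.2 N and contact force between the fingers and pin_tin below 0.2 N and contact force between the fingers and cover below 0.2 N); the robot touches nothing.
It fails at once if the kit tin, the slide box or the pin tin is tipped more than 0.6 rad (angle between any of kit_tin, slide_box, pin_tin's own z axis and vertical above 0.6 rad).
It fails at once if the specimen pot is moved more than 20 mm or tipped (distance of pot from where it was at the start of the episode above 0.02 m or angle between pot's own z axis and vertical above 0.5 rad).
It also fails if it takes over 144 s, if anything falls off the work surface, if the arm or the gripper's body presses on something with over 40 N, if the wrist force passes 120 N, or if a joint passes its speed limit or range.

## Working session

There is one attempt and no reset: what is moved stays moved. The work goes in short steps, Python scripts to look and compute and a shell command to move; the robot and the scene stay as the last step left them, time stands still between calls to the robot, and variables do not carry over. Pictures are saved under pics/ and viewed, and the job is handed in when it is done.

```bash
ls -la; mkdir -p pics
cat > h.py <<'E'
from plant import *
import numpy as np, cv2
from scipy.spatial.transform import Rotation as R
def cap(n):
    c=capture(n); return c
def K(c):
    f=200/np.tan(np.radians(c["vertical_fov"])/2); return f
def rot(c):
    r=np.array(c["rotation"],float)
    return r if r.shape==(3,3) else R.from_euler('xyz',r).as_matrix()
def cloud(c):
    f=K(c); z=c["z_map"].astype(float); v,u=np.mgrid[0:400,0:640]
    p=np.stack([(u-c["cx"])/f*z,(v-c["cy"])/f*z,z],-1)
    w=p@rot(c).T+np.array(c["xyz"]); w[z==0]=np.nan
    return w
def proj(c,P):
    p=(np.atleast_2d(P)-np.array(c["xyz"]))@rot(c); f=K(c)
    return np.stack([p[:,0]/p[:,2]*f+c["cx"],p[:,1]/p[:,2]*f+c["cy"]],-1)
def save(c,n): cv2.imwrite(f"pics/{n}.png",c["frame"][:,:,::-1])
E
python3 - <<'E'
from h import *
o=get_obs(); print(o)
for n in("scene","top","wrist"):
    c=cap(n); save(c,n+"0"); print(n,c["xyz"],c["rotation"],c["vertical_fov"],c["cx"],c["cy"])
    np.save(n+"0.npy",c,allow_pickle=True)
E
```

```text
total 12
drwxr-xr-x  3 agent agent 4096 Dec  7 04:02 .
drwxr-xr-x 23 root  root  4096 Dec  7 04:02 ..
drwxr-xr-x  2 agent agent 4096 Dec  7 04:02 pics
{'time': 0.0, 'joint_positions': array([ 1.12900740e+00,  3.42745803e-01,  1.52502495e+00,  7.07069076e-06,
        1.27532877e+00, -1.45993065e-01]), 'dq': array([-2.88102942e-05, -6.42861860e-04, -1.24711439e-03,  4.93856855e-04,
        9.67852206e-04,  7.86348326e-04]), 'tau': array([-4.00364224e-04, -4.31240201e+01, -2.44222194e+01,  7.16801430e-02,
        5.58350596e-02, -1.24505614e-04]), 'tool_pos': array([152.83002587, 501.82472763, 205.73020846]), 'tcp_rot': array([ 2.99111271,  1.56928944, -2.0170742 ]), 'contact_force': array([ 0.88326385, -0.04394283, -0.29952124]), 'moment': array([-0.05307303,  0.06240109, -0.05463598]), 'grip_width': 91.84842384356548}
scene [1176.46118596   -5.76105025  652.54721049] [-2.23094871  0.00623639  1.5361491 ] 57.485471900153215 322.2418807821213 200.83139395440196
top [ 264.24945865   17.3479422  1097.70288527] [-2.97361733 -0.02049716 -1.58919358] 47.291989250549996 315.8808977477608 204.06754546850422
wrist [ 75.66220862 526.31829743 383.69724581] [2.83832762e+00 1.51122696e-03 1.27616916e+00] 65.62841744125241 315.31678560466037 198.44804428327714
```

View pics/scene0.png

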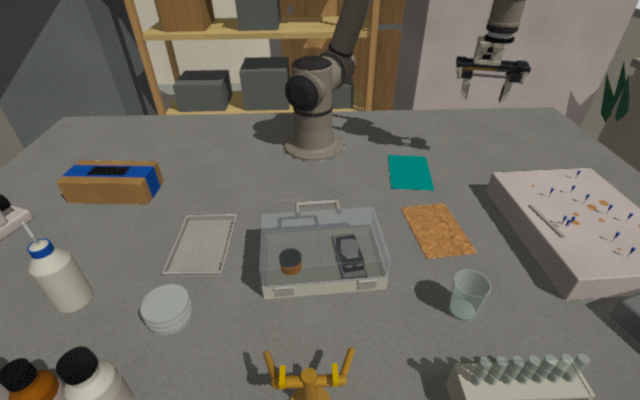

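View pics/top0.png

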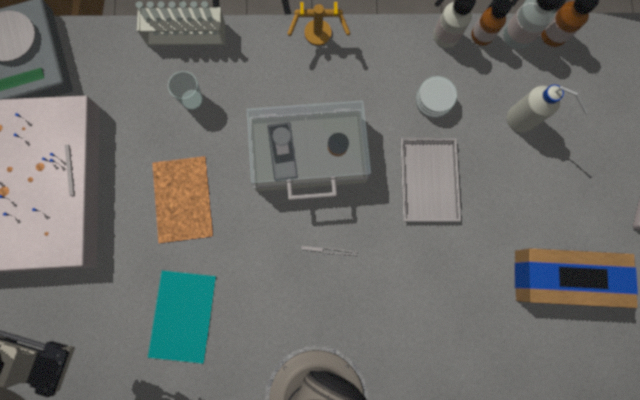

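View pics/wrist0.png

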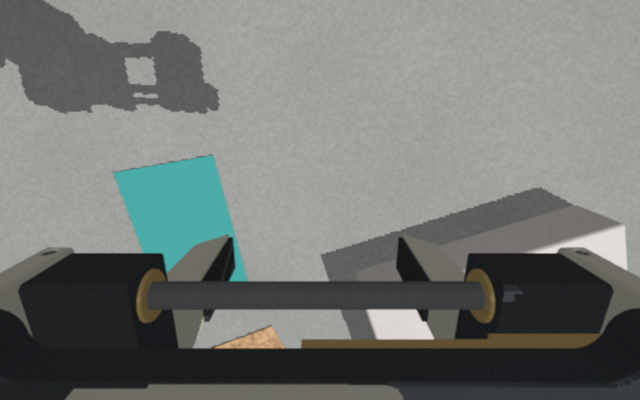

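The scene picture has the box at about (322,255), the pot at (290,262) and the kit stack at (348,253). The top picture has two mat-shaped things: cork at (183,198) and teal at (183,316). The steel tray is at (431,181). The cork-coloured one is the mat meant, so I'll confirm it in an enlarged crop while measuring.

Run:
```python
from h import *
T=np.load("top0.npy",allow_pickle=True).item(); S=np.load("scene0.npy",allow_pickle=True).item()
w=cloud(T); ws=cloud(S)
for n,(u,v) in dict(mat=(183,198),teal=(183,316),tray=(431,181),bench=(330,300),pin=(282,137),slide=(284,157),kit=(285,173),pot=(338,144),handle=(312,195),cov=(320,175)).items():
    print(n,np.nanmedian(w[v-1:v+2,u-1:u+2].reshape(-1,3),0).round(1))
f=T["frame"]
big=cv2.resize(f[85:260,140:480],None,fx=2.35,fy=2.35,interpolation=cv2.INTER_CUBIC); cv2.imwrite("pics/topcrop.png",big[:,:,::-1])
# mat / tray segmentation
hsv=cv2.cvtColor(f,cv2.COLOR_RGB2HSV)
m=((hsv[...,0]<20)&(hsv[...,1]>100)).astype(np.uint8)
m[:,:140]=0;m[:,225:]=0;m[:150]=0;m[250:]=0
m=cv2.morphologyEx(m,cv2.MORPH_CLOSE,np.ones((5,5)))
def rect(mask,w):
    P=w[(mask>0)]; P=P[~np.isnan(P).any(1)]
    r=cv2.minAreaRect(P[:,:2].astype(np.float32)); return r,np.median(P[:,2])
print("mat",rect(m,w))
b=f[100:250,140:225]; cv2.imwrite("pics/matcrop.png",cv2.resize(b,None,fx=4,fy=4)[:,:,::-1])
```

```text
mat [469.4 313.1   4.3]
teal [190.7 304.9   3.6]
tray [ 503.2 -293.6    1.5]
bench [ 2.202e+02 -3.760e+01 -2.000e-01]
pin [589.9  68.   95.8]
slide [543.1  63.8  95.3]
kit [506.1  61.8  94.6]
pot [571.4 -59.2  96.3]
handle [455.2   1.9  91.8]
cov [500.3 -16.9  96.2]
mat (((468.3674011230469, 316.0805358886719), (201.64437866210938, 129.79832458496094), 6.546120643615723), np.float64(2.938506866163607))
```

View pics/topcrop.png

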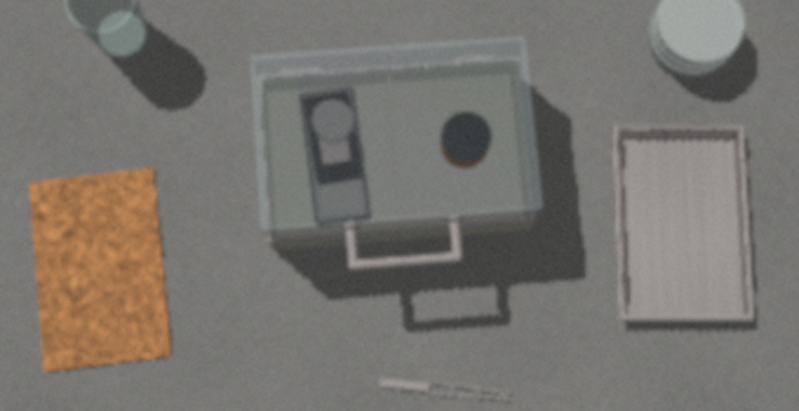

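The crop confirms the speckled cork mat at crop (98,270) and the steel tray at crop (685,225). The mat measures 201 x 130 mm, which matches the text. Next are the tray, cover and handle poses, from both views.

Run:
```python
from h import *
for nm in("top","scene"):
    c=np.load(nm+"0.npy",allow_pickle=True).item(); w=cloud(c)
    def rect(sel,lab):
        P=w[sel]; 
        n=len(P)
        r=cv2.minAreaRect(P[:,:2].astype(np.float32)); print(nm,lab,n,np.round(r[0],1),np.round(r[1],1),round(r[2],2),"z",np.median(P[:,2]).round(1))
    X,Y,Z=w[...,0],w[...,1],w[...,2]
    rect((abs(Z-96)<4)&(X>470)&(X<760)&(abs(Y)<200),"covertop")
    rect((Z>9)&(Z<22)&(X>350)&(X<640)&(Y<-200)&(Y>-390),"trayrim")
    rect((Z>60)&(Z<110)&(X>420)&(X<466)&(abs(Y)<100),"handle")
    P=w[(Z>60)&(Z<110)&(X>420)&(X<466)&(abs(Y)<100)]; print(P.min(0).round(),P.max(0).round())
```

```text
top covertop 8569 [567.7   9.4] [201.9 270.6] 3.63 z 96.2
top trayrim 769 [ 505.3 -286.7] [138.3 208.2] 88.91 z 16.1
top handle 250 [456.8   2.5] [ 20.3 109.9] 1.91 z 92.2
[445. -52.  85.] [466.  58.  97.]
scene covertop 6782 [568.9   9.2] [204.7 270.4] 3.68 z 95.4
scene trayrim 648 [ 506.3 -287.3] [138.6 210.3] 89.22 z 15.2
scene handle 173 [456.8   2.3] [ 18.3 109.6] 0.02 z 90.8
[448. -53.  84.] [466.  57.  94.]
```

```bash
cat >> h.py <<'E'
def onplane(c,uv,z):
    uv=np.atleast_2d(uv).astype(float); f=K(c)
    d=np.stack([(uv[:,0]-c["cx"])/f,(uv[:,1]-c["cy"])/f,np.ones(len(uv))],-1)@rot(c).T
    o=np.array(c["xyz"]); s=(z-o[2])/d[:,2]; return o+d*s[:,None]
E
python3 - <<'E'
from h import *
for nm,roi in(("top",(395,130,470,232)),("scene",(155,205,245,282))):
    c=np.load(nm+"0.npy",allow_pickle=True).item(); w=cloud(c)
    f=c["frame"]; u0,v0,u1,v1=roi
    big=cv2.resize(f[v0:v1,u0:u1],None,fx=6,fy=6,interpolation=cv2.INTER_CUBIC); cv2.imwrite(f"pics/tray_{nm}.png",big[:,:,::-1])
    # covertop without handle
    X,Y,Z=w[...,0],w[...,1],w[...,2]
    P=w[(abs(Z-96)<4)&(X>470)&(X<760)&(abs(Y)<200)]
    a=np.radians(3.65); e=np.array([np.cos(a),np.sin(a)]); n=np.array([-e[1],e[0]])
    s=P[:,:2]@e; t=P[:,:2]@n
    hs,b=np.histogram(s,np.arange(s.min(),s.max()+4,4)); print(nm,"s",np.round(b[:3]),hs[:12],hs[-3:],b[-1].round()); 
    print(" t",np.percentile(t,[0,.5,99.5,100]).round(1))
    # far/near edges slope
E
```

```text
top s [466. 470. 474.] [  5   3   8   8   8  11 157 209 184 210 208 195] [179 189  45] 670.0
 t [-162.  -160.1  107.   108.5]
scene s [466. 470. 474.] [  2   2   4   5   3   1  55 113 126 109 124 129] [198 213   4] 674.0
 t [-162.2 -160.7  106.6  108.1]
```

View pics/tray_top.png

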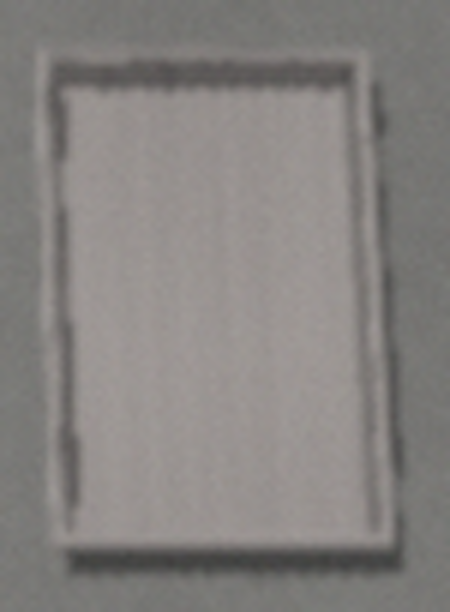

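View pics/tray_scene.png

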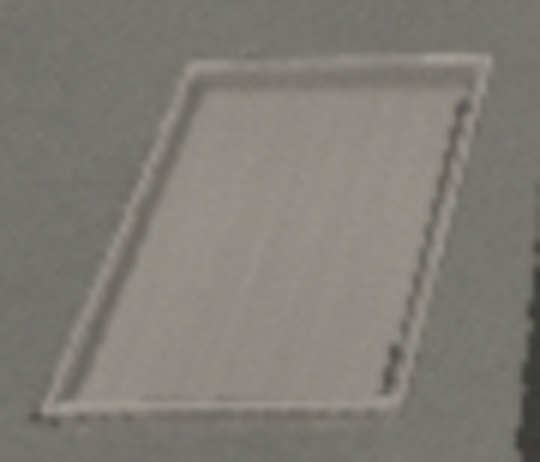

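Run:
```python
from h import *
for nm,o,q in(("top",(395,130),[(42,50),(370,50),(398,545),(55,548)]),("scene",(155,205),[(190,62),(490,58),(402,405),(45,411)])):
    c=np.load(nm+"0.npy",allow_pickle=True).item()
    uv=(np.array(q)+.5)/6-.5+np.array(o)
    P=onplane(c,uv,16)[:,:2]; m=P.mean(0)
    if nm=="top": el=[P[0]-P[3],P[1]-P[2]]; es=[P[0]-P[1],P[3]-P[2]]
    else: el=[P[3]-P[0],P[2]-P[1]]; es=[P[1]-P[0],P[2]-P[3]]
    print(nm,m.round(1),[(np.linalg.norm(e).round(1),np.degrees(np.arctan2(e[1],e[0])).round(2)) for e in el+es])
```

```text
top [ 505.9 -289.2] [(np.float64(206.9), np.float64(-1.41)), (np.float64(206.2), np.float64(-0.88)), (np.float64(136.1), np.float64(89.32)), (np.float64(138.0), np.float64(89.6))]
scene [ 507.8 -286.3] [(np.float64(205.8), np.float64(-0.43)), (np.float64(205.3), np.float64(-0.64)), (np.float64(135.9), np.float64(88.78)), (np.float64(135.1), np.float64(88.96))]
```

```bash
cat >> h.py <<'E'
def Rt(a):
    x=np.array([0,0,-1.]); z=np.array([np.cos(a),np.sin(a),0]); return np.stack([x,np.cross(z,x),z],1)
def cur():
    o=get_obs(); return np.array(o["tool_pos"]),R.from_euler('xyz',o["tcp_rot"]).as_matrix(),o
def go(p,adeg):
    """print shift (cm) and rotvec in tool axes to target(s)"""
    P,M,o=cur(); 
    zc=np.degrees(np.arctan2(M[1,2],M[0,2]))
    print("t%.1f tcp"%o["time"],P.round(1),"jaw",zc.round(1),"down-tilt",np.degrees(np.arccos(-M[2,0])).round(2),"w",round(o["grip_width"],1),"F",np.round(o["contact_force"],1),"q",np.round(o["joint_positions"],2))
    best=None
    T=Rt(np.radians(adeg)); rv=R.from_matrix(M.T@T).as_rotvec()
    for q in np.atleast_2d(p):
        print("  ->",np.round(q,1),"t",(M.T@(q-P)/10).round(2),"w",rv.round(3))
BOX=np.array([580.,10.3]); BY=np.radians(3.65)
MAT=np.array([468.4,316.1]); MY=np.radians(6.5)
TRAY=np.array([506.5,-287.5]); TY=np.radians(-0.9)
def fr(C,a,x,y,z): return np.array([C[0]+np.cos(a)*x-np.sin(a)*y,C[1]+np.sin(a)*x+np.cos(a)*y,z])
def box(x,y,z): return fr(BOX,BY,x,y,z)
def mat(x,y,z): return fr(MAT,MY,x,y,z)
def tray(x,y,z): return fr(TRAY,TY,x,y,z)
def handle(th):
    ph=np.arctan2(52,-215)-th; return box(87.5+221.2*np.cos(ph),0,36+221.2*np.sin(ph))
E
python3 - <<'E'
from h import *
for a in (3.65,183.65,93.65,-86.35): print(a); go(handle(0)+[0,0,81],a)
E
```

```text
3.65
t0.1 tcp [152.9 501.9 205.9] jaw 73.0 down-tilt 0.07 w 92.0 F [ 0.2  0.1 -0.5] q [ 1.13  0.34  1.52  0.    1.28 -0.15]
  -> [452.8   2.2 169. ] t [  3.73 -43.26 -39.06] w [ 1.211e+00 -1.000e-03  1.000e-03]
183.65
t0.1 tcp [152.9 501.9 205.9] jaw 73.0 down-tilt 0.07 w 92.0 F [ 0.2  0.1 -0.5] q [ 1.13  0.34  1.52  0.    1.28 -0.15]
  -> [452.8   2.2 169. ] t [  3.73 -43.26 -39.06] w [-1.93e+00 -1.00e-03 -1.00e-03]
93.65
t0.1 tcp [152.9 501.9 205.9] jaw 73.0 down-tilt 0.07 w 92.0 F [ 0.2  0.1 -0.5] q [ 1.13  0.34  1.52  0.    1.28 -0.15]
  -> [452.8   2.2 169. ] t [  3.73 -43.26 -39.06] w [-0.36  -0.001 -0.   ]
-86.35
t0.1 tcp [152.9 501.9 205.9] jaw 73.0 down-tilt 0.07 w 92.0 F [ 0.2  0.1 -0.5] q [ 1.13  0.34  1.52  0.    1.28 -0.15]
  -> [452.8   2.2 169. ] t [  3.73 -43.26 -39.06] w [ 2.782e+00 -1.000e-03  2.000e-03]
```

```bash
python3 -m creep '[{"tx":0.5,"ty":-5,"tz":-4.5,"wx":0.12,"gripper":0.43},{"tx":1,"ty":-10,"tz":-9,"wx":0.24,"gripper":0.43},{"tx":1.5,"ty":-14,"tz":-13,"wx":0.36,"gripper":0.43},{"tx":1.5,"ty":-18,"tz":-16,"wx":0.48,"gripper":0.43},{"tx":1.5,"ty":-21,"tz":-19,"wx":0.6,"gripper":0.43},{"tx":1.5,"ty":-24,"tz":-22,"wx":0.72,"gripper":0.43},{"tx":1.5,"ty":-27,"tz":-25,"wx":0.84,"gripper":0.43},{"tx":1.5,"ty":-30,"tz":-28,"wx":0.96,"gripper":0.43}]'
python3 - <<'E'
from h import *
go(handle(0)+[0,0,81],3.65)
E
```

```text
t0.1 tcp [152.9 501.9 205.9] jaw 73.0 down-tilt 0.07 w 92.0 F [ 0.2  0.1 -0.5] q [ 1.13  0.34  1.52  0.    1.28 -0.15]
  -> [452.8   2.2 169. ] t [  3.73 -43.26 -39.06] w [ 1.211e+00 -1.000e-03  1.000e-03]validation failed for argument at $[0]...
```

```bash
python3 -m creep '[{"tx":0.5,"ty":-5.0,"tz":-4.5,"wx":0.12,"wy":0,"wz":0,"gripper":0.43},{"tx":1,"ty":-10,"tz":-9,"wx":0.24,"wy":0,"wz":0,"gripper":0.43},{"tx":1.5,"ty":-14,"tz":-13,"wx":0.36,"wy":0,"wz":0,"gripper":0.43},{"tx":1.5,"ty":-18,"tz":-16,"wx":0.48,"wy":0,"wz":0,"gripper":0.43},{"tx":1.5,"ty":-21,"tz":-19,"wx":0.6,"wy":0,"wz":0,"gripper":0.43},{"tx":1.5,"ty":-24,"tz":-22,"wx":0.72,"wy":0,"wz":0,"gripper":0.43},{"tx":1.5,"ty":-27,"tz":-25,"wx":0.84,"wy":0,"wz":0,"gripper":0.43},{"tx":1.5,"ty":-30,"tz":-28,"wx":0.96,"wy":0,"wz":0,"gripper":0.43}]'
python3 - <<'E'
from h import *
go(handle(0)+[0,0,81],3.65)
E
```

```text
time: 0.82
tool_pos: [321.4, 213.1, 192.0]
tcp_rot: [0.299, 1.571, 0.608]
contact_force: [0.2, 0.4, 0.6]
grip_width: 43.0
t0.8 tcp [321.4 213.1 192. ] jaw 17.7 down-tilt 0.01 w 43.0 F [0.2 0.4 0.6] q [0.39 0.1  1.89 0.   1.15 0.08]
  -> [452.8   2.2 169. ] t [  2.3  -24.09   6.09] w [ 0.246  0.    -0.   ]
```

```bash
python3 -m creep '[{"tx":0.5,"ty":-4,"tz":1,"wx":0.08,"wy":0,"wz":0,"gripper":0.43},{"tx":1,"ty":-8,"tz":2,"wx":0.16,"wy":0,"wz":0,"gripper":0.43},{"tx":1.5,"ty":-12,"tz":3,"wx":0.246,"wy":0,"wz":0,"gripper":0.43},{"tx":2,"ty":-16,"tz":4,"wx":0.246,"wy":0,"wz":0,"gripper":0.43},{"tx":2.3,"ty":-20,"tz":5.5,"wx":0.246,"wy":0,"wz":0,"gripper":0.43},{"tx":2.3,"ty":-24.1,"tz":6.1,"wx":0.246,"wy":0,"wz":0,"gripper":0.43},{"tx":2.3,"ty":-24.1,"tz":6.1,"wx":0.246,"wy":0,"wz":0,"gripper":0.43}]'
python3 - <<'E'
from h import *
go([handle(0)+[0,0,21],handle(0)+[0,0,-19]],3.65)
c=cap("wrist"); save(c,"w1"); np.save("w1.npy",c)
E
```

```text
time: 1.4
tool_pos: [456.8, -1.1, 168.7]
tcp_rot: [-0.932, 1.568, -0.868]
contact_force: [0.4, -0.1, 0.4]
grip_width: 26.6
t1.4 tcp [456.8  -1.1 168.7] jaw 3.6 down-tilt 0.16 w 26.6 F [ 0.4 -0.1  0.4] q [-0.17  0.25  1.76 -0.    1.12 -0.23]
  -> [452.8   2.2 109. ] t [ 5.96  0.37 -0.4 ] w [-0.     0.002  0.002]
  -> [452.8   2.2  69. ] t [ 9.96  0.38 -0.4 ] w [-0.     0.002  0.002]
```

View pics/w1.png

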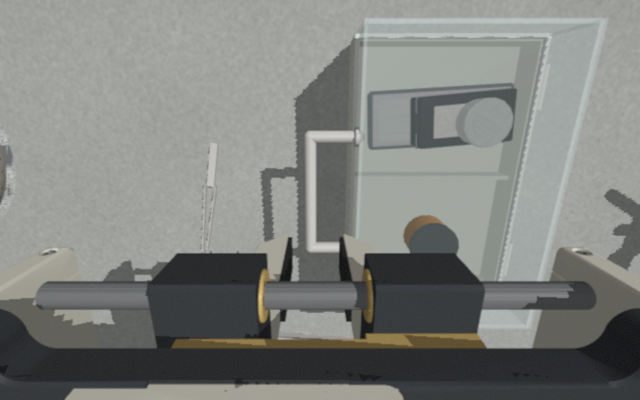

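The wrist picture shows the handle bar at column 312, rows 135–248. It also shows the kit stack through the cover at (445,118) and the pot at (432,237). I'll measure the bar from here.

Run:
```python
from h import *
c=np.load("w1.npy",allow_pickle=True).item(); w=cloud(c)
P=w[140:235,307:318].reshape(-1,3); P=P[(P[:,2]>70)]; print(len(P),np.median(P,0).round(1),P[:,0].min().round(1),P[:,0].max().round(1),P[:,2].max().round(1))
for v in(150,185,220):
    r=w[v,300:325]; r=r[r[:,2]>75]; print(v,r.mean(0).round(1))
```

```text
858 [453.   11.1  92.1] 447.4 459.2 94.6
150 [449.9  41.9  91.8]
185 [452.   12.3  91.7]
220 [453.9 -19.5  91.8]
```

```bash
python3 -m creep '[{"tx":3,"ty":0.38,"tz":-0.4,"wx":0,"wy":0,"wz":0,"gripper":0.43},{"tx":6,"ty":0.38,"tz":-0.4,"wx":0,"wy":0,"wz":0,"gripper":0.43},{"tx":8,"ty":0.38,"tz":-0.4,"wx":0,"wy":0,"wz":0,"gripper":0.43},{"tx":9.9,"ty":0.38,"tz":-0.4,"wx":0,"wy":0,"wz":0,"gripper":0.43},{"tx":9.9,"ty":0.38,"tz":-0.4,"wx":0,"wy":0,"wz":0,"gripper":0.43},{"tx":9.9,"ty":0.38,"tz":-0.4,"wx":0,"wy":0,"wz":0,"gripper":0.43}]'; python3 -m creep '[{"tx":0,"ty":0,"tz":0,"wx":0,"wy":0,"wz":0,"gripper":1},{"tx":0,"ty":0,"tz":0,"wx":0,"wy":0,"wz":0,"gripper":1},{"tx":0,"ty":0,"tz":0,"wx":0,"wy":0,"wz":0,"gripper":1},{"tx":0,"ty":0,"tz":0,"wx":0,"wy":0,"wz":0,"gripper":1},{"tx":0,"ty":0,"tz":0,"wx":0,"wy":0,"wz":0,"gripper":1}]'
python3 - <<'E'
from h import *
go([handle(t)+[0,0,-19] for t in np.arange(0,1.5,.1)],3.65)
E
```

```text
time: 1.95
tool_pos: [448.4, 9.2, 69.8]
tcp_rot: [2.824, 1.568, 2.894]
contact_force: [-0.1, -0.3, 0.4]
grip_width: 26.1
time: 2.37
tool_pos: [451.8, 8.1, 72.3]
tcp_rot: [-0.141, 1.565, -0.072]
contact_force: [-1.0, 0.3, 17.7]
grip_width: 1.2
t2.4 tcp [451.8   8.1  72.3] jaw 3.9 down-tilt 0.34 w 1.2 F [-1.   0.3 17.7] q [-0.15  0.38  1.91  0.    0.85 -0.22]
  -> [452.8   2.2  69. ] t [ 0.33 -0.6   0.05] w [0.005 0.006 0.001]
  -> [459.    2.6  90.2] t [-1.79 -0.6   0.69] w [0.005 0.006 0.001]
  -> [467.3   3.1 110.7] t [-3.83 -0.61  1.54] w [0.005 0.006 0.001]
  -> [477.7   3.8 130.2] t [-5.78 -0.61  2.59] w [0.005 0.006 0.001]
  -> [489.9   4.6 148.6] t [-7.61 -0.62  3.82] w [0.005 0.006 0.001]
  -> [503.9   5.4 165.7] t [-9.31 -0.63  5.23] w [0.005 0.006 0.001]
  -> [519.5   6.4 181.3] t [-10.86  -0.64   6.81] w [0.005 0.006 0.001]
  -> [536.6   7.5 195.3] t [-12.25  -0.65   8.53] w [0.005 0.006 0.001]
  -> [555.1   8.7 207.5] t [-13.46  -0.66  10.38] w [0.005 0.006 0.001]
  -> [574.6  10.  217.7] t [-14.47  -0.67  12.35] w [0.005 0.006 0.001]
  -> [595.1  11.3 226. ] t [-15.29  -0.68  14.4 ] w [0.005 0.006 0.001]
  -> [616.2  12.6 232.2] t [-15.89  -0.69  16.53] w [0.005 0.006 0.001]
  -> [637.9  14.  236.2] t [-16.29  -0.71  18.71] w [0.005 0.006 0.001]
  -> [659.9  15.4 238.1] t [-16.46  -0.72  20.91] w [0.005 0.006 0.001]
  -> [682.   16.8 237.7] t [-16.41  -0.73  23.12] w [0.005 0.006 0.001]
```

Run:
```python
from h import *
print(get_obs()["contact_force"],get_obs()["grip_width"])
c=cap("scene"); f=c["frame"][170:300,230:420]; cv2.imwrite("pics/s2.png",cv2.resize(f,None,fx=4,fy=4,interpolation=cv2.INTER_CUBIC)[:,:,::-1])
c=cap("wrist"); save(c,"w2")
```

```text
[-0.99926501  0.33095697 17.71883579] 1.1942963673866875
```

View pics/s2.png

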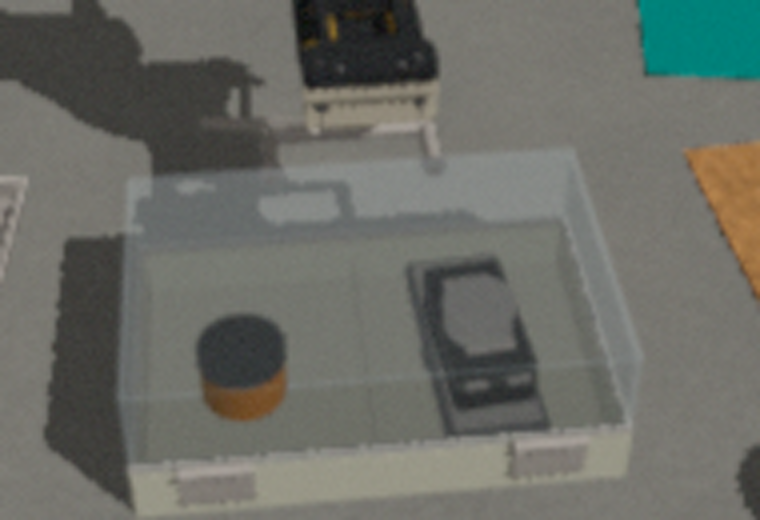

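View pics/w2.png

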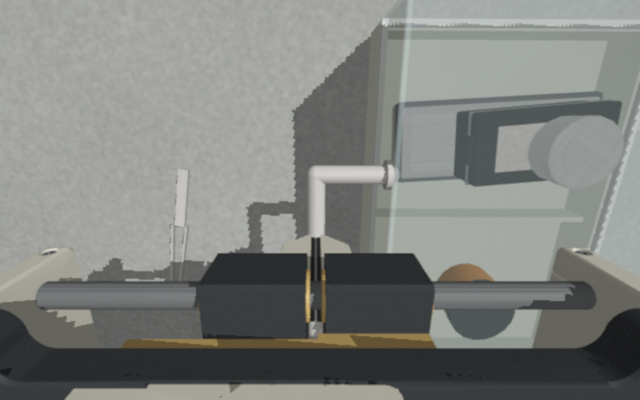

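Run:
```python
from h import *
f=cv2.imread("pics/w2.png")[220:350,240:400]; cv2.imwrite("pics/w2c.png",cv2.resize(f,None,fx=5,fy=4.5*1.0,interpolation=cv2.INTER_CUBIC))
```

```text
(no output)
```

View pics/w2c.png

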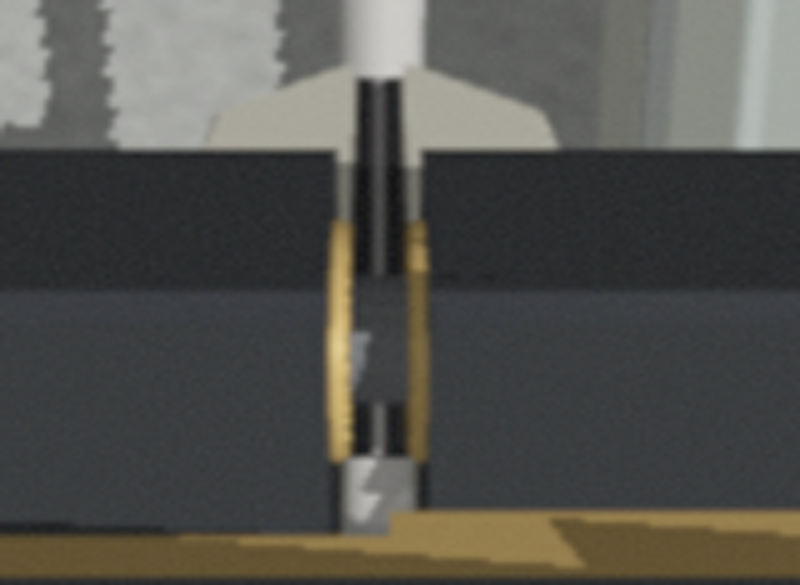

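Run:
```python
from h import *
P,M,o=cur()
c=cap("scene"); print(proj(c,[P,P+[0,0,16],P+[0,0,22]]), proj(c,[handle(0)+[0,0,5],handle(0)+[0,0,-5]]))
f=c["frame"][185:225,290:350].copy(); cv2.imwrite("pics/s2b.png",cv2.resize(f,None,fx=12,fy=12,interpolation=cv2.INTER_CUBIC)[:,:,::-1])
w=cloud(c); 
for v in range(194,212): print(v,w[v,318:330:3].round(0).tolist())
```

```text
[[319.21886392 206.25876221]
 [319.14694469 201.29836601]
 [319.11957719 199.41078119]] [[316.80415317 200.17636548]
 [316.86506094 203.3086978 ]]
194 [[540.0, 4.0, 177.0], [540.0, 11.0, 177.0], [540.0, 17.0, 177.0], [538.0, 24.0, 176.0]]
195 [[540.0, 4.0, 175.0], [541.0, 11.0, 175.0], [540.0, 17.0, 174.0], [538.0, 24.0, 172.0]]
196 [[540.0, 4.0, 172.0], [539.0, 11.0, 171.0], [538.0, 17.0, 170.0], [538.0, 24.0, 170.0]]
197 [[540.0, 4.0, 169.0], [540.0, 11.0, 169.0], [537.0, 17.0, 166.0], [539.0, 24.0, 168.0]]
198 [[540.0, 4.0, 167.0], [537.0, 11.0, 164.0], [539.0, 17.0, 165.0], [539.0, 24.0, 165.0]]
199 [[540.0, 4.0, 164.0], [538.0, 11.0, 162.0], [538.0, 17.0, 161.0], [540.0, 24.0, 163.0]]
200 [[539.0, 4.0, 160.0], [541.0, 10.0, 161.0], [539.0, 17.0, 160.0], [539.0, 24.0, 159.0]]
201 [[463.0, 5.0, 98.0], [459.0, 13.0, 95.0], [454.0, 20.0, 91.0], [454.0, 28.0, 91.0]]
202 [[457.0, 5.0, 90.0], [455.0, 13.0, 89.0], [455.0, 20.0, 88.0], [455.0, 28.0, 88.0]]
203 [[456.0, 5.0, 87.0], [458.0, 13.0, 88.0], [455.0, 20.0, 85.0], [457.0, 28.0, 86.0]]
204 [[351.0, 7.0, 0.0], [350.0, 15.0, -1.0], [351.0, 24.0, -0.0], [351.0, 33.0, -1.0]]
205 [[353.0, 6.0, -2.0], [357.0, 15.0, 1.0], [356.0, 24.0, -0.0], [355.0, 32.0, -1.0]]
206 [[358.0, 6.0, -2.0], [361.0, 15.0, 0.0], [359.0, 24.0, -1.0], [358.0, 32.0, -2.0]]
207 [[364.0, 6.0, -1.0], [364.0, 15.0, -0.0], [364.0, 23.0, -1.0], [366.0, 32.0, 1.0]]
208 [[367.0, 6.0, -2.0], [367.0, 15.0, -2.0], [370.0, 23.0, 0.0], [367.0, 32.0, -2.0]]
209 [[377.0, 6.0, 3.0], [373.0, 14.0, -0.0], [372.0, 23.0, -2.0], [492.0, 26.0, 95.0]]
210 [[495.0, 4.0, 96.0], [494.0, 11.0, 95.0], [495.0, 19.0, 95.0], [496.0, 26.0, 96.0]]
211 [[498.0, 4.0, 95.0], [498.0, 11.0, 95.0], [497.0, 19.0, 94.0], [500.0, 26.0, 96.0]]
```

View pics/s2b.png

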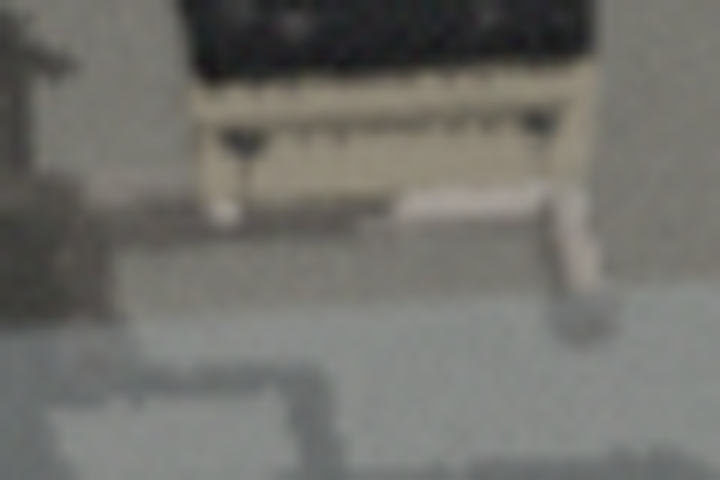

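Run:
```python
from h import *
c=np.load("scene0.npy",allow_pickle=True).item(); print(proj(c,[[152.8,501.8,205.7],[152.8,501.8,225]]))
w=cloud(c); P=w[60:110,450:535]; ok=(P[...,2]>100)&(P[...,0]<300); Q=P[ok]; print("lowest",np.sort(Q[:,2])[:30].round(0), Q[np.argsort(Q[:,2])[:6]].round(0))
f=c["frame"][40:115,445:540]; cv2.imwrite("pics/g.png",cv2.resize(f,None,fx=7,fy=7,interpolation=cv2.INTER_CUBIC)[:,:,::-1])
c=cap("wrist");w=cloud(c)
for v in range(232,300,6): print(v,w[v,296:336:4].round(0)[:,2], w[v,312].round(0))
```

```text
[[480.40131101 105.01096642]
 [482.09016507  98.82709941]]
lowest [100. 100. 101. 101. 101. 102. 102. 102. 102. 103. 103. 103. 105. 105.
 105. 105. 105. 106. 106. 107. 107. 107. 108. 108. 108. 109. 109. 109.
 109. 110.] [[-524.  663.  100.]
 [-532. 1045.  100.]
 [-522.  648.  101.]
 [-530. 1025.  101.]
 [-521.  643.  101.]
 [-519.  652.  102.]]
232 [-0. -1. -0. 90. 92. 92. 92. 89. -1.  1.] [449.  20.  92.]
238 [ 0. 97. 97. 98. 93. 95. 94. 98. 96. -0.] [450.  18.  93.]
244 [105. 105. 105. 105. 101. 102. 102. 104. 105. 104.] [450.  18. 101.]
250 [112. 111. 111. 112. 109. 108. 109. 112. 112. 111.] [450.  18. 109.]
256 [166. 165. 165. 118. 115. 115. 114. 166. 166. 166.] [450.  18. 115.]
262 [169. 169. 169. 124. 120. 121. 120. 168. 168. 169.] [450.  18. 120.]
268 [173. 173. 173. 128. 126.  nan 127. 167. 172. 172.] [450.  18. 126.]
274 [176. 176. 176. 174. 131. 131. 131. 171. 176. 176.] [450.  18. 131.]
280 [180. 179. 179. 175. 137. 131. 136. 175. 178. 179.] [450.  18. 137.]
286 [182. 181. 182. 176. 172. 174. 173. 177. 180. 181.] [449.  39. 172.]
292 [182. 181. 182. 177. 175. 175. 174. 177. 181. 181.] [449.  38. 175.]
298 [182. 181. 182. 179. 175. 176. 176. 178. 182. 182.] [449.  37. 175.]
```

View pics/g.png

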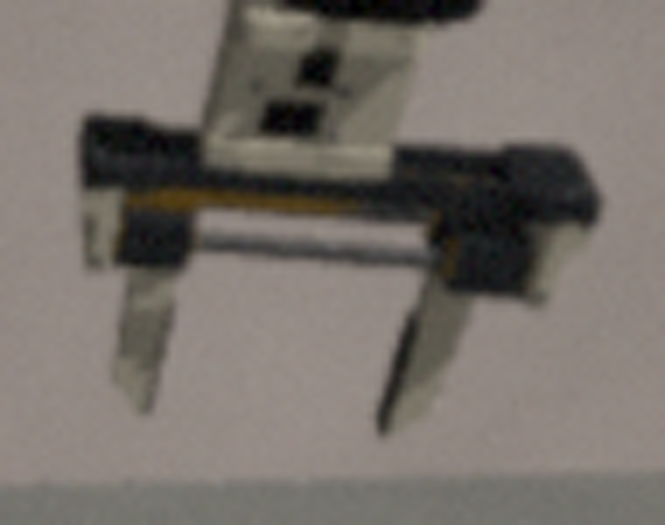

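The numbers disagree. The reported TCP is at z=72, but both cameras put the finger ends on top of the bar, at about z=93, and the width shut to 1 mm. So the finger ends sit about 20 mm above the reported TCP. I'll rise clear and measure this offset in free air.

```bash
python3 -m creep '[{"tx":-0.5,"ty":0,"tz":0,"wx":0,"wy":0,"wz":0,"gripper":1},{"tx":-3,"ty":0,"tz":0,"wx":0,"wy":0,"wz":0,"gripper":0.43},{"tx":-6,"ty":0,"tz":0,"wx":0,"wy":0,"wz":0,"gripper":0.43},{"tx":-8,"ty":-0.6,"tz":0.3,"wx":0,"wy":0,"wz":0,"gripper":0.43},{"tx":-8,"ty":-0.6,"tz":0.3,"wx":0,"wy":0,"wz":0,"gripper":0.43},{"tx":-8,"ty":-0.6,"tz":0.3,"wx":0,"wy":0,"wz":0,"gripper":0.43},{"tx":-8,"ty":-0.6,"tz":0.3,"wx":0,"wy":0,"wz":0,"gripper":0.43}]'
python3 - <<'E'
from h import *
go([handle(0)+[0,0,-19]],3.65)
P,M,o=cur()
c=cap("scene");np.save("s3.npy",c); print(proj(c,[P,P+[0,0,20]]))
f=c["frame"][150:230,270:370]; cv2.imwrite("pics/s3.png",cv2.resize(f,None,fx=8,fy=7,interpolation=cv2.INTER_CUBIC)[:,:,::-1])
c=cap("wrist");w=cloud(c);save(c,"w3");np.save("w3.npy",c)
sel=(abs(w[...,0]-P[0])<45)&(abs(w[...,1]-P[1])<14)&(w[...,2]>105); Q=w[sel]; i=np.argsort(Q[:,2])[:8]; print(Q[i].round(0)); print(np.argwhere(sel)[i].tolist())
E
```

```text
time: 3.15
tool_pos: [452.2, 2.5, 149.6]
tcp_rot: [2.794, 1.57, 2.863]
contact_force: [0.3, 0.6, 0.1]
grip_width: 25.7
t3.1 tcp [452.2   2.5 149.6] jaw 3.9 down-tilt 0.06 w 25.7 F [0.3 0.6 0.1] q [-0.16  0.27  1.8   0.    1.07 -0.23]
  -> [452.8   2.2  69. ] t [ 8.06 -0.04  0.06] w [ 0.005 -0.001 -0.   ]
[[316.5847979  181.49703286]
 [316.45250329 174.58894887]]
[[466.  13. 167.]
 [465.  12. 169.]
 [438.  11. 169.]
 [467.  13. 169.]
 [439.  10. 169.]
 [468.  15. 169.]
 [465.  13. 169.]
 [467.  14. 169.]]
[[237, 341], [239, 339], [237, 291], [237, 342], [240, 292], [235, 344], [238, 339], [237, 343]]
```

View pics/s3.png

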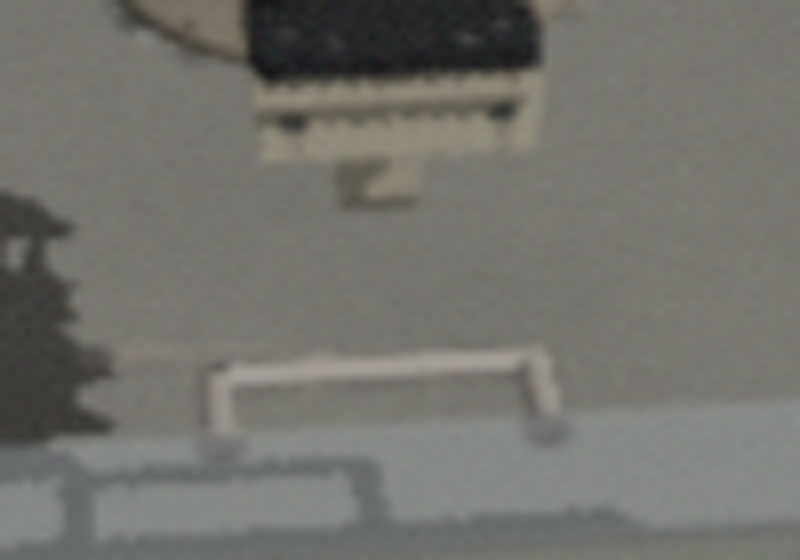

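View pics/w3.png

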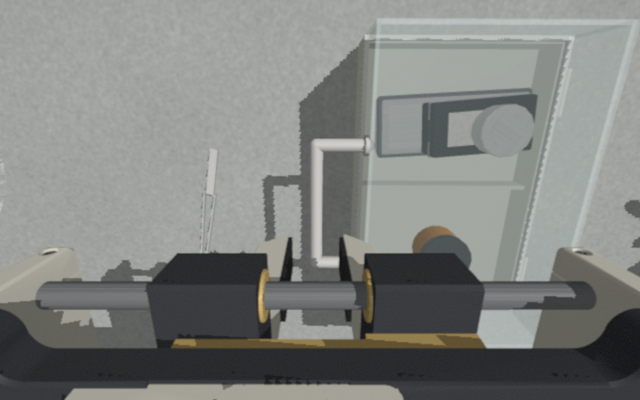

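In free air the lowest finger points lie at z≈168 against a reported 149.6. Contact on the bar gave 93 − 72.3. Both agree on about 20 mm, so from here I aim by the true tip, which is the reported TCP + 20 mm.

```bash
cat >> h.py <<'E'
D=20.
def tip(p,adeg): go(np.atleast_2d(p)-[0,0,D],adeg)
E
python3 -m creep '[{"tx":3,"ty":0,"tz":0.06,"wx":0.005,"wy":0,"wz":0,"gripper":0.43},{"tx":6,"ty":0,"tz":0.06,"wx":0.005,"wy":0,"wz":0,"gripper":0.43},{"tx":8,"ty":0,"tz":0.06,"wx":0.005,"wy":0,"wz":0,"gripper":0.43},{"tx":10,"ty":0,"tz":0.06,"wx":0.005,"wy":0,"wz":0,"gripper":0.43},{"tx":10,"ty":0,"tz":0.06,"wx":0.005,"wy":0,"wz":0,"gripper":0.43}]'; python3 -m creep '[{"tx":0,"ty":0,"tz":0,"wx":0,"wy":0,"wz":0,"gripper":1},{"tx":0,"ty":0,"tz":0,"wx":0,"wy":0,"wz":0,"gripper":1},{"tx":0,"ty":0,"tz":0,"wx":0,"wy":0,"wz":0,"gripper":1},{"tx":0,"ty":0,"tz":0,"wx":0,"wy":0,"wz":0,"gripper":1},{"tx":0,"ty":0,"tz":0,"wx":0,"wy":0,"wz":0,"gripper":1}]'
python3 - <<'E'
from h import *
tip([handle(t)+[0,0,-19] for t in np.arange(0,1.5,.1)],3.65)
E
```

```text
time: 3.67
tool_pos: [450.1, 3.0, 46.2]
tcp_rot: [2.904, 1.562, 2.968]
contact_force: [-2.4, 0.6, -0.6]
grip_width: 26.3
time: 4.08
tool_pos: [452.0, 2.4, 50.7]
tcp_rot: [-3.099, 1.568, -3.035]
contact_force: [-6.2, -1.8, 1.9]
grip_width: 9.1
t4.1 tcp [452.    2.4  50.7] jaw 3.7 down-tilt 0.14 w 9.1 F [-6.2 -1.8  1.9] q [-0.16  0.42  1.92 -0.    0.81 -0.23]
  -> [452.8   2.2  49. ] t [ 0.17 -0.02  0.07] w [ 0.001 -0.002  0.   ]
  -> [459.    2.6  70.2] t [-1.95 -0.02  0.7 ] w [ 0.001 -0.002  0.   ]
  -> [467.3   3.1  90.7] t [-4.   -0.03  1.53] w [ 0.001 -0.002  0.   ]
  -> [477.7   3.8 110.2] t [-5.95 -0.03  2.56] w [ 0.001 -0.002  0.   ]
  -> [489.9   4.6 128.6] t [-7.8  -0.03  3.78] w [ 0.001 -0.002  0.   ]
  -> [503.9   5.4 145.7] t [-9.51 -0.03  5.18] w [ 0.001 -0.002  0.   ]
  -> [519.5   6.4 161.3] t [-11.07  -0.03   6.74] w [ 0.001 -0.002  0.   ]
  -> [536.6   7.5 175.3] t [-12.47  -0.03   8.45] w [ 0.001 -0.002  0.   ]
  -> [555.1   8.7 187.5] t [-13.7   -0.03  10.29] w [ 0.001 -0.002  0.   ]
  -> [574.6  10.  197.7] t [-14.73  -0.04  12.25] w [ 0.001 -0.002  0.   ]
  -> [595.1  11.3 206. ] t [-15.56  -0.04  14.3 ] w [ 0.001 -0.002  0.   ]
  -> [616.2  12.6 212.2] t [-16.19  -0.04  16.42] w [ 0.001 -0.002  0.   ]
  -> [637.9  14.  216.2] t [-16.59  -0.04  18.59] w [ 0.001 -0.002  0.   ]
  -> [659.9  15.4 218.1] t [-16.78  -0.04  20.79] w [ 0.001 -0.002  0.   ]
  -> [682.   16.8 217.7] t [-16.75  -0.05  23.  ] w [ 0.001 -0.002  0.   ]
```

```bash
python3 -m creep '[{"tx":-2.1,"ty":0,"tz":0.6,"wx":0,"wy":0,"wz":0,"gripper":1},{"tx":-4.15,"ty":0,"tz":1.45,"wx":0,"wy":0,"wz":0,"gripper":1},{"tx":-6.1,"ty":0,"tz":2.5,"wx":0,"wy":0,"wz":0,"gripper":1},{"tx":-8,"ty":0,"tz":3.7,"wx":0,"wy":0,"wz":0,"gripper":1},{"tx":-9.7,"ty":0,"tz":5.1,"wx":0,"wy":0,"wz":0,"gripper":1},{"tx":-11.25,"ty":0,"tz":6.7,"wx":0,"wy":0,"wz":0,"gripper":1},{"tx":-12.65,"ty":0,"tz":8.4,"wx":0,"wy":0,"wz":0,"gripper":1},{"tx":-12.65,"ty":0,"tz":8.4,"wx":0,"wy":0,"wz":0,"gripper":1}]'
python3 - <<'E'
from h import *
tip([handle(t)+[0,0,-19] for t in np.arange(0.7,1.55,.1)],3.65)
c=cap("scene"); save(c,"s4")
E
```

```text
time: 4.75
tool_pos: [538.8, 7.8, 181.7]
tcp_rot: [-0.243, 1.567, -0.179]
contact_force: [-12.4, -1.2, 16.0]
grip_width: 9.1
t4.8 tcp [538.8   7.8 181.7] jaw 3.7 down-tilt 0.23 w 9.1 F [-12.4  -1.2  16. ] q [-0.13  0.39  1.53 -0.    1.22 -0.19]
  -> [536.6   7.5 175.3] t [ 0.64 -0.01 -0.22] w [0.001 0.004 0.001]
  -> [555.1   8.7 187.5] t [-0.57 -0.02  1.63] w [0.001 0.004 0.001]
  -> [574.6  10.  197.7] t [-1.59 -0.02  3.59] w [0.001 0.004 0.001]
  -> [595.1  11.3 206. ] t [-2.41 -0.02  5.64] w [0.001 0.004 0.001]
  -> [616.2  12.6 212.2] t [-3.02 -0.02  7.77] w [0.001 0.004 0.001]
  -> [637.9  14.  216.2] t [-3.41 -0.03  9.94] w [0.001 0.004 0.001]
  -> [659.9  15.4 218.1] t [-3.59 -0.03 12.15] w [0.001 0.004 0.001]
  -> [682.   16.8 217.7] t [-3.54 -0.03 14.36] w [0.001 0.004 0.001]
  -> [703.9  18.2 215.1] t [-3.28 -0.03 16.55] w [0.001 0.004 0.001]
```

View pics/s4.png

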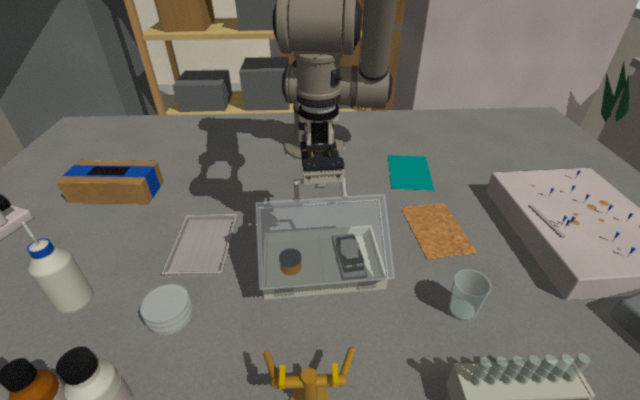

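```bash
python3 -m creep '[{"tx":-1.1,"ty":0,"tz":1.8,"wx":0,"wy":0,"wz":0,"gripper":1},{"tx":-2.0,"ty":0,"tz":3.7,"wx":0,"wy":0,"wz":0,"gripper":1},{"tx":-2.8,"ty":0,"tz":5.8,"wx":0,"wy":0,"wz":0,"gripper":1},{"tx":-3.4,"ty":0,"tz":7.9,"wx":0,"wy":0,"wz":0,"gripper":1},{"tx":-3.75,"ty":0,"tz":10.1,"wx":0,"wy":0,"wz":0,"gripper":1},{"tx":-3.9,"ty":0,"tz":12.3,"wx":0,"wy":0,"wz":0,"gripper":1},{"tx":-3.85,"ty":0,"tz":14.4,"wx":0,"wy":0,"wz":0,"gripper":1},{"tx":-3.8,"ty":0,"tz":15.2,"wx":0,"wy":0,"wz":0,"gripper":1}]'
python3 - <<'E'
from h import *
tip([handle(t)+[0,0,-19] for t in (1.4,1.45,1.5)],3.65)
c=cap("scene"); save(c,"s5")
E
```

```text
time: 5.47
tool_pos: [691.9, 17.8, 218.0]
tcp_rot: [-0.078, 1.564, -0.013]
contact_force: [-0.0, 1.6, 8.1]
grip_width: 8.9
t5.5 tcp [691.9  17.8 218. ] jaw 3.7 down-tilt 0.4 w 8.9 F [-0.   1.6  8.1] q [-0.09  0.66  0.97  0.    1.51 -0.15]
  -> [682.   16.8 217.7] t [ 0.02 -0.04 -0.99] w [0.001 0.007 0.001]
  -> [693.   17.5 216.7] t [ 0.13 -0.04  0.11] w [0.001 0.007 0.001]
  -> [703.9  18.2 215.1] t [ 0.3  -0.04  1.2 ] w [0.001 0.007 0.001]
```

View pics/s5.png

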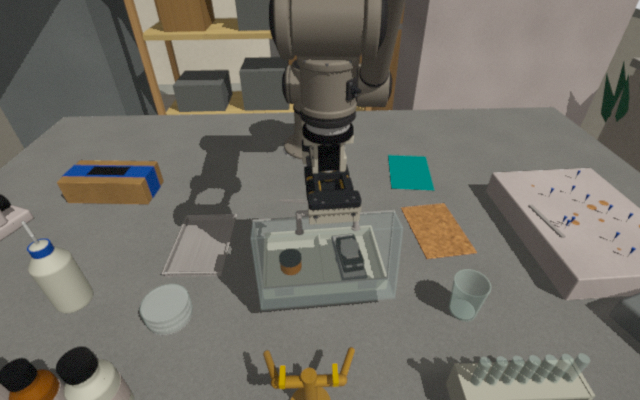

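```bash
python3 -m creep '[{"tx":0,"ty":0,"tz":0.5,"wx":0,"wy":0,"wz":0,"gripper":0.4},{"tx":0,"ty":0,"tz":0.8,"wx":0,"wy":0,"wz":0,"gripper":0.4},{"tx":0,"ty":0,"tz":1,"wx":0,"wy":0,"wz":0,"gripper":0.4},{"tx":-2,"ty":0,"tz":1,"wx":0,"wy":0,"wz":0,"gripper":0.4},{"tx":-5,"ty":0,"tz":1,"wx":0,"wy":0,"wz":0,"gripper":0.4},{"tx":-8,"ty":0,"tz":1,"wx":0,"wy":0,"wz":0,"gripper":0.4},{"tx":-8,"ty":0,"tz":1,"wx":0,"wy":0,"wz":0,"gripper":0.4}]'
python3 - <<'E'
from h import *
tip([box(-20,66,300),box(-120,66,300)],93.65)
E
```

```text
time: 6.1
tool_pos: [700.4, 18.0, 302.0]
tcp_rot: [-0.146, 1.56, -0.082]
contact_force: [1.1, 0.6, 2.3]
grip_width: 27.0
t6.1 tcp [700.4  18.  302. ] jaw 3.7 down-tilt 0.63 w 27.0 F [1.1 0.6 2.3] q [-0.08  0.66  0.74  0.    1.73 -0.15]
  -> [555.8  74.9 280. ] t [  2.04   6.6  -14.08] w [-1.571  0.007  0.01 ]
  -> [456.   68.5 280. ] t [  1.93   6.61 -24.08] w [-1.571  0.007  0.01 ]
```

```bash
python3 -m creep '[{"tx":0,"ty":1,"tz":-4,"wx":0,"wy":0,"wz":0,"gripper":0.2},{"tx":0,"ty":2,"tz":-8,"wx":-0.12,"wy":0,"wz":0,"gripper":0.1},{"tx":0.5,"ty":3,"tz":-12,"wx":-0.24,"wy":0,"wz":0,"gripper":0},{"tx":1,"ty":4,"tz":-16,"wx":-0.36,"wy":0,"wz":0,"gripper":0},{"tx":1.5,"ty":5,"tz":-20,"wx":-0.48,"wy":0,"wz":0,"gripper":0},{"tx":1.9,"ty":6,"tz":-23.5,"wx":-0.6,"wy":0.004,"wz":0.004,"gripper":0},{"tx":1.9,"ty":6.6,"tz":-24.1,"wx":-0.72,"wy":0.007,"wz":0.01,"gripper":0},{"tx":1.9,"ty":6.6,"tz":-24.1,"wx":-0.84,"wy":0.007,"wz":0.01,"gripper":0}]'
python3 - <<'E'
from h import *
tip([box(-100,66,300)],93.65)
E
```

```text
time: 6.77
tool_pos: [451.2, 69.6, 276.1]
tcp_rot: [1.721, 1.559, 2.632]
contact_force: [1.5, -0.0, 0.3]
grip_width: 45.7
t6.8 tcp [451.2  69.6 276.1] jaw 52.2 down-tilt 0.7 w 45.7 F [ 1.5 -0.   0.3] q [-0.02  0.17  1.56  0.01  1.42 -0.93]
  -> [476.   69.8 280. ] t [-0.41 -1.94  1.54] w [-0.724  0.003 -0.012]
```

```bash
python3 -m creep '[{"tx":-0.4,"ty":-1.9,"tz":1.5,"wx":-0.12,"wy":0,"wz":-0.01,"gripper":0},{"tx":-0.4,"ty":-1.9,"tz":1.5,"wx":-0.24,"wy":0,"wz":-0.01,"gripper":0},{"tx":-0.4,"ty":-1.9,"tz":1.5,"wx":-0.36,"wy":0,"wz":-0.01,"gripper":0},{"tx":-0.4,"ty":-1.9,"tz":1.5,"wx":-0.48,"wy":0,"wz":-0.01,"gripper":0},{"tx":-0.4,"ty":-1.9,"tz":1.5,"wx":-0.6,"wy":0,"wz":-0.01,"gripper":0},{"tx":-0.4,"ty":-1.9,"tz":1.5,"wx":-0.724,"wy":0,"wz":-0.01,"gripper":0},{"tx":-0.4,"ty":-1.9,"tz":1.5,"wx":-0.724,"wy":0,"wz":-0.01,"gripper":0},{"tx":-0.4,"ty":-1.9,"tz":1.5,"wx":-0.724,"wy":0,"wz":-0.01,"gripper":0}]'
python3 - <<'E'
from h import *
tip([box(-100,66,300)],93.65)
for n in("wrist","top","scene"):
    c=cap(n); save(c,n+"6"); np.save(n+"6.npy",c)
E
```

```text
time: 7.43
tool_pos: [478.2, 68.6, 279.4]
tcp_rot: [0.366, 1.568, 1.99]
contact_force: [-0.3, 0.3, -0.3]
grip_width: 45.7
t7.4 tcp [478.2  68.6 279.4] jaw 93.1 down-tilt 0.16 w 45.7 F [-0.3  0.3 -0.3] q [-0.02  0.22  1.5   0.    1.43 -1.64]
  -> [476.   69.8 280. ] t [-0.06  0.21  0.13] w [-0.01   0.003 -0.001]
```

View pics/wrist6.png

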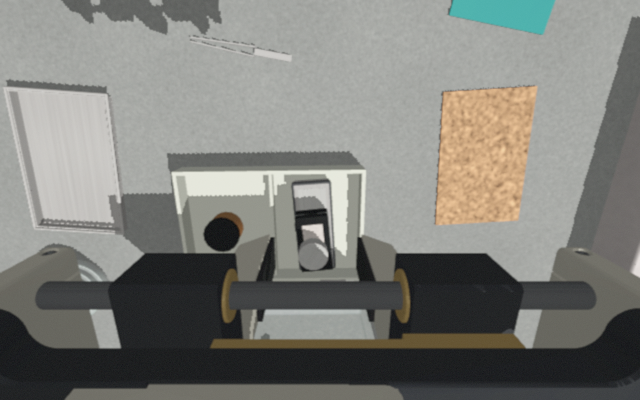

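View pics/top6.png

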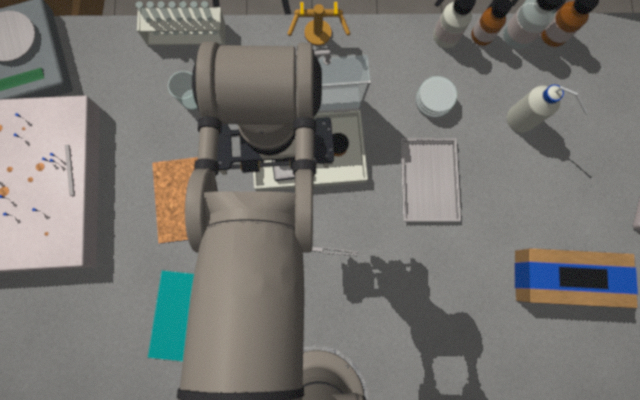

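View pics/scene6.png

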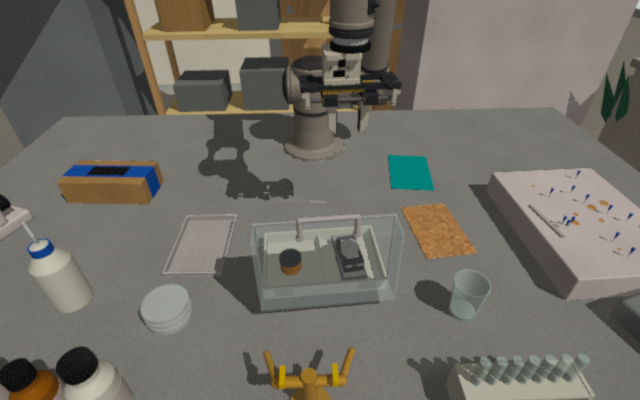

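Run:
```python
from h import *
c=np.load("wrist6.npy",allow_pickle=True).item(); P,M,o=cur(); print(np.array(c["xyz"]).round(1),P.round(1), (M.T@(np.array(c["xyz"])-P)).round(1), rot(c)[:,2].round(2), rot(c)[:,1].round(2))
w=cloud(c); f=c["frame"]
for n,(u,v) in dict(pin=(313,254),slide_near=(310,235),kit=(312,190),pot=(222,233),floorL=(280,190),floorpot=(200,200),wallfront=(268,168)).items(): print(n,w[v-1:v+2,u-1:u+2].reshape(-1,3).mean(0).round(1))
X,Y,Z=w[...,0],w[...,1],w[...,2]
def rect(sel,l):
    P=w[sel]; r=cv2.minAreaRect(P[:,:2].astype(np.float32)); print(l,len(P),np.round(r[0],1),np.round(r[1],1),round(r[2],1),np.median(P[:,2]).round(1))
inb=(X>500)&(X<665)&(Y>25)&(Y<135)
rect(inb&(abs(Z-29)<5),"kit"); rect(inb&(abs(Z-61)<5),"slide"); rect(inb&(abs(Z-81)<5),"pin")
cv2.imwrite("pics/wc6.png",cv2.resize(f[145:290,165:375],None,fx=3.8,fy=3.8,interpolation=cv2.INTER_CUBIC)[:,:,::-1])
s=np.load("scene6.npy",allow_pickle=True).item(); w=cloud(s); X,Y,Z=w[...,0],w[...,1],w[...,2]
print("scene"); inb=(X>480)&(X<665)&(Y>25)&(Y<135)
for l,z in(("kit",29),("slide",61),("pin",81)):
    try: rect(inb&(abs(Z-z)<5),l)
    except Exception as e: print(e)
h=(Z>235)&(X>600)&(abs(Y)<120)&(X<760); print("handle/cover top",np.median(w[h],0), h.sum())
cv2.imwrite("pics/sc6.png",cv2.resize(s["frame"][205:315,240:410],None,fx=4.6,fy=4.6,interpolation=cv2.INTER_CUBIC)[:,:,::-1])
```

```text
[397.7  64.4 457.3] [478.3  68.7 279.3] [-177.9   81.     0.6] [ 0.3   0.02 -0.95] [0.95 0.05 0.3 ]
pin [593.3  72.9  81. ]
slide_near [574.6  67.7  60.9]
kit [518.7  67.3  28.8]
pot [586.3 -59.6  43.1]
floorL [528.2  19.    4.3]
floorpot [ 550.7 -102.8    4.4]
wallfront [492.6   2.3  16.6]
kit 1672 [583.7  76.3] [158.7 108.9] 2.8 28.4
slide 1087 [587.5  73.8] [87.5 46.1] 9.0 60.6
pin 667 [597.2  72.4] [40.2 39.4] 3.1 80.6
scene
kit 0 [0. 0.] [0. 0.] 0.0 nan
slide 0 [0. 0.] [0. 0.] 0.0 nan
pin 0 [0. 0.] [0. 0.] 0.0 nan
handle/cover top [711.9216375   17.44647969 255.00754704] 463
  return _methods._mean(a, axis=axis, dtype=dtype,
  ret = ret.dtype.type(ret / rcount)
```

View pics/wc6.png

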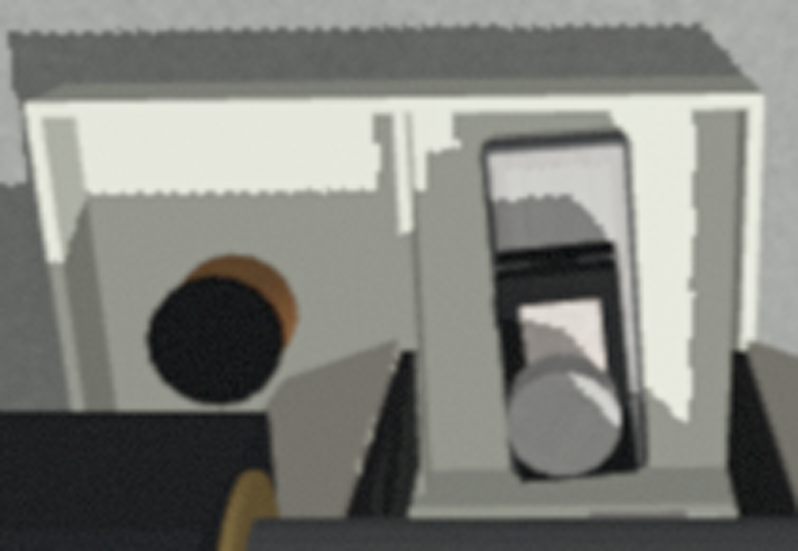

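View pics/sc6.png

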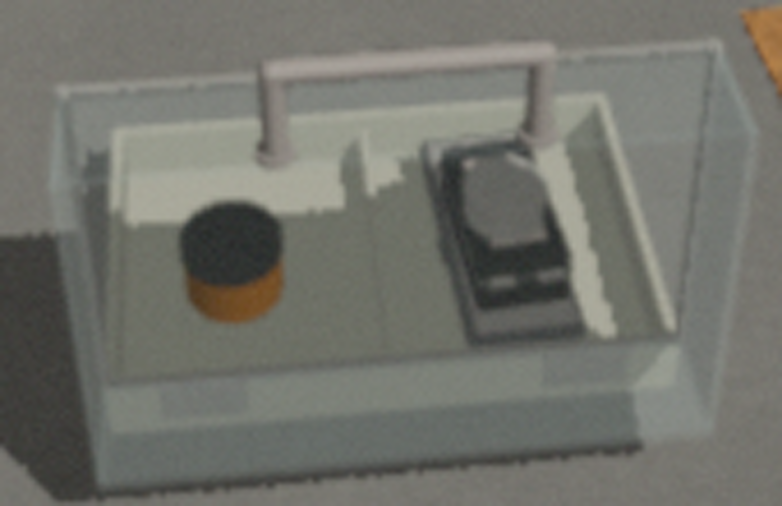

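Run:
```python
from h import *
P,M,o=cur()
for n in("top","scene"):
    c=np.load(n+"6.npy",allow_pickle=True).item(); w=cloud(c); X,Y,Z=w[...,0]-P[0],w[...,1]-P[1],w[...,2]-P[2]-D
    s=(Z>60)&(abs(Y)<150)&(abs(X)<200)
    for a in range(60,400,30):
        m=s&(Z>=a)&(Z<a+30); 
        if m.sum()>20: print(n,a,"x",np.percentile(X[m],[1,99]).round(),"y",np.percentile(Y[m],[1,99]).round())
s=np.load("scene6.npy",allow_pickle=True).item()
for l,(u,v),z in(("pin",(505,205),81),("pot",(232,243),43)):
    print(l,onplane(s,(240+u/4.6-.4,205+v/4.6-.4),z).round(1))
w=np.load("wrist6.npy",allow_pickle=True).item(); 
# slide top corners wc6 crop
def pc(q): return (np.array(q)+.5)/3.8-.5+np.array([165,145])
print("slide near corners",onplane(w,pc([(497,250),(612,245)]),61).round(1), "kit near corners",onplane(w,pc([(483,140),(628,133)]),29).round(1))
```

```text
top 60 x [-40.  21.] y [-86.  83.]
top 90 x [-40.  39.] y [-95.  84.]
top 150 x [-36.  -8.] y [-37.  26.]
top 180 x [-39. -17.] y [-36.  31.]
top 210 x [-38. -12.] y [-35.  35.]
top 240 x [-39. -20.] y [-32.  27.]
top 270 x [-40.  -4.] y [-41.  26.]
top 300 x [-116.   33.] y [-69.  61.]
top 330 x [-181.   35.] y [-68.  63.]
top 360 x [-196.   16.] y [-58.  59.]
top 390 x [-200. -161.] y [-32.  37.]
scene 60 x [-26.  43.] y [-84.  87.]
scene 90 x [-33.  43.] y [-93.  92.]
scene 120 x [-13.  28.] y [-52.  17.]
scene 150 x [-27.  42.] y [-51.  33.]
scene 180 x [ 7. 42.] y [-39.  35.]
scene 210 x [ 8. 42.] y [-38.  36.]
scene 240 x [11. 41.] y [-37.  39.]
pin [[615.   69.4  81. ]]
pot [[598.2 -62.8  43. ]]
slide near corners [[539.5  46.2  61. ]
 [535.4  87.   61. ]] kit near corners [[507.6  37.9  29. ]
 [502.   91.9  29. ]]
```

```bash
cat >> h.py <<'E'
def fitrect(Q,lo=-25,hi=25):
    best=None
    for a in np.arange(lo,hi,.25):
        r=np.radians(a); e=np.array([np.cos(r),np.sin(r)]); n=np.array([-e[1],e[0]])
        s,t=Q[:,:2]@e,Q[:,:2]@n; b=np.percentile(s,[1,99]); d=np.percentile(t,[1,99]); A=(b[1]-b[0])*(d[1]-d[0])
        if best is None or A<best[0]: best=(A,a,e*b.mean()+n*d.mean(),b[1]-b[0],d[1]-d[0])
    return "yaw %.2f c %s L %.1f W %.1f"%(best[1],best[2].round(1),best[3],best[4])
def top(c,zl,zh,x0,x1,y0,y1):
    w=cloud(c); X,Y,Z=w[...,0],w[...,1],w[...,2]; m=((X>x0)&(X<x1)&(Y>y0)&(Y<y1)&(Z>zl)&(Z<zh)).astype(np.uint8)
    n,l,st,_=cv2.connectedComponentsWithStats(m); i=1+np.argmax(st[1:,4]); return w[l==i]
E
python3 - <<'E'
from h import *
c=np.load("wrist6.npy",allow_pickle=True).item()
for l,a,b in(("kit",26,32),("slide",58,64),("pin",77.5,84)):
    Q=top(c,a,b,500,662,30,120); print(l,len(Q),fitrect(Q),np.median(Q[:,2]).round(1))
E
```

```text
kit 1291 yaw 8.00 c [571.7  73.6] L 130.1 W 55.6 28.4
slide 1050 yaw 9.75 c [588.2  74.2] L 83.6 W 45.0 60.6
pin 651 yaw 20.00 c [596.9  72.7] L 38.2 W 37.8 80.6
```

Picture wc6 shows the pin tin at crop (565,420), on the slide box, on the kit tin. The pot is at crop (215,340). Measured tops are 80.6, 60.6 and 28.4 mm, which match the expected 81, 61 and 29. The pin tin centre agrees between the wrist and scene views at about (597,72). The cover is open with its handle at z=255. I'll grasp the pin tin now.

Run:
```python
from h import *
tip([(597,72.5,110),(597,72.5,65)],93.65)
```

```text
t7.6 tcp [478.3  68.7 279.3] jaw 93.1 down-tilt 0.16 w 45.7 F [-0.5 -0.3 -0.4] q [-0.02  0.22  1.5   0.    1.43 -1.64]
  -> [597.   72.5  90. ] t [ 18.92 -11.89  -0.31] w [-0.009  0.003 -0.001]
  -> [597.   72.5  45. ] t [ 23.42 -11.89  -0.32] w [-0.009  0.003 -0.001]
```

```bash
python3 -m creep '[{"tx":1,"ty":-4,"tz":-0.1,"wx":-0.009,"wy":0.003,"wz":0,"gripper":-0.3},{"tx":3,"ty":-7.5,"tz":-0.2,"wx":-0.009,"wy":0.003,"wz":0,"gripper":-0.3},{"tx":6,"ty":-10,"tz":-0.3,"wx":-0.009,"wy":0.003,"wz":0,"gripper":-0.3},{"tx":10,"ty":-11.9,"tz":-0.3,"wx":-0.009,"wy":0.003,"wz":0,"gripper":-0.3},{"tx":14,"ty":-11.9,"tz":-0.3,"wx":-0.009,"wy":0.003,"wz":0,"gripper":-0.3},{"tx":17,"ty":-11.9,"tz":-0.3,"wx":-0.009,"wy":0.003,"wz":0,"gripper":-0.3},{"tx":18.9,"ty":-11.9,"tz":-0.3,"wx":-0.009,"wy":0.003,"wz":0,"gripper":-0.3},{"tx":18.9,"ty":-11.9,"tz":-0.3,"wx":-0.009,"wy":0.003,"wz":0,"gripper":-0.3}]'
python3 - <<'E'
from h import *
c=cap("wrist"); save(c,"w7"); 
tip([(597,72.5,65)],93.65)
Q=top(c,77,84,570,630,40,110); print(len(Q),fitrect(Q),Q.mean(0))
E
```

```text
time: 8.25
tool_pos: [594.1, 72.9, 85.0]
tcp_rot: [1.54, 1.56, -3.108]
contact_force: [-0.8, -0.6, 0.0]
grip_width: 59.9
t8.3 tcp [595.8  72.9  88. ] jaw 93.7 down-tilt 0.35 w 59.6 F [-0.   0.1  0.1] q [-0.01  0.59  1.46 -0.    1.1  -1.64]
  -> [597.   72.5  45. ] t [ 4.3  -0.15 -0.05] w [ 0.001  0.    -0.006]
2937 yaw -11.25 c [596.9  72.5] L 38.2 W 37.8 [596.25804567  72.51540302  80.58381027]
```

View pics/w7.png

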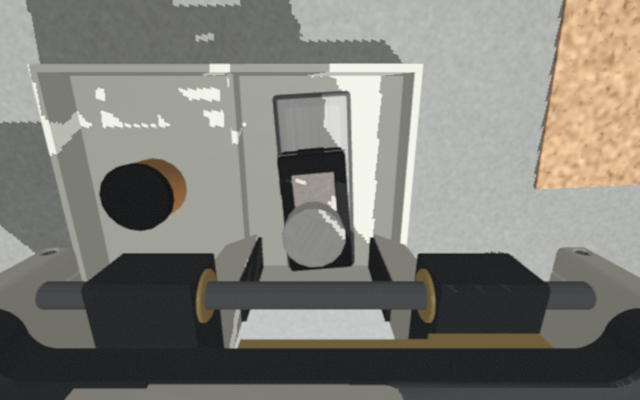

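```bash
python3 -m creep '[{"tx":2,"ty":-0.15,"tz":-0.05,"wx":0,"wy":0,"wz":-0.006,"gripper":-0.3},{"tx":4.1,"ty":-0.15,"tz":-0.05,"wx":0,"wy":0,"wz":-0.006,"gripper":-0.3},{"tx":4.1,"ty":-0.15,"tz":-0.05,"wx":0,"wy":0,"wz":-0.006,"gripper":-0.3},{"tx":4.1,"ty":-0.15,"tz":-0.05,"wx":0,"wy":0,"wz":-0.006,"gripper":-0.3}]'
python3 - <<'E'
from h import *
tip([(597,72.5,65)],93.65)
c=cap("wrist"); save(c,"w8"); np.save("w8.npy",c)
for l,a,b in(("kit",26,32),("slide",58,64),("pin",77.5,84)):
    Q=top(c,a,b,500,662,30,120); print(l,len(Q),fitrect(Q),np.median(Q[:,2]).round(1))
E
```

```text
time: 8.63
tool_pos: [599.2, 72.5, 50.4]
tcp_rot: [-1.646, 1.565, -0.009]
contact_force: [-0.2, -0.3, 0.8]
grip_width: 59.8
t8.6 tcp [599.2  72.5  50.4] jaw 93.8 down-tilt 0.33 w 59.8 F [-0.2 -0.3  0.8] q [-0.01  0.64  1.5  -0.    1.   -1.64]
  -> [597.   72.5  45. ] t [0.54 0.22 0.01] w [ 0.002 -0.     0.006]
kit 6521 yaw 7.75 c [562.6  72. ] L 111.1 W 55.3 28.5
slide 5700 yaw 9.50 c [585.1  73.5] L 76.9 W 44.8 60.6
pin 3833 yaw 6.50 c [594.3  72.2] L 33.2 W 37.9 80.7
```

View pics/w8.png

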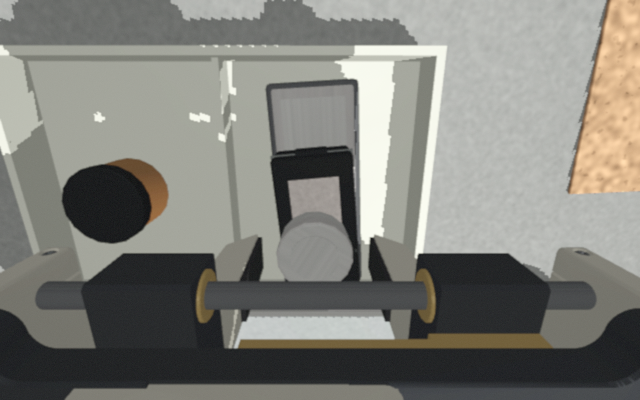

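```bash
python3 -m creep '[{"tx":0.4,"ty":0.2,"tz":0,"wx":0,"wy":0,"wz":0.006,"gripper":-0.3},{"tx":0.4,"ty":0.2,"tz":0,"wx":0,"wy":0,"wz":0.006,"gripper":-0.3},{"tx":0.4,"ty":0.2,"tz":0,"wx":0,"wy":0,"wz":0.006,"gripper":-0.3}]';  python3 -m creep '[{"tx":0,"ty":0,"tz":0,"wx":0,"wy":0,"wz":0,"gripper":1},{"tx":0,"ty":0,"tz":0,"wx":0,"wy":0,"wz":0,"gripper":1},{"tx":0,"ty":0,"tz":0,"wx":0,"wy":0,"wz":0,"gripper":1},{"tx":0,"ty":0,"tz":0,"wx":0,"wy":0,"wz":0,"gripper":1},{"tx":0,"ty":0,"tz":0,"wx":0,"wy":0,"wz":0,"gripper":1}]'
python3 - <<'E'
from h import *
tip([(597,72.5,120),mat(-50,0,120),mat(-50,0,12)],96.5)
E
```

```text
time: 8.93
tool_pos: [597.2, 72.4, 46.1]
tcp_rot: [-2.497, 1.57, -0.86]
contact_force: [-0.5, 0.4, 0.4]
grip_width: 59.9
time: 9.35
tool_pos: [596.8, 72.4, 45.3]
tcp_rot: [2.012, 1.57, -2.634]
contact_force: [-0.5, 0.8, 0.2]
grip_width: 39.2
t9.3 tcp [596.8  72.4  45.3] jaw 93.8 down-tilt 0.05 w 39.2 F [-0.5  0.8  0.2] q [-0.01  0.64  1.5  -0.    1.   -1.64]
  -> [597.   72.5 100. ] t [-5.47 -0.01  0.01] w [-0.047 -0.    -0.001]
  -> [418.7 310.4 100. ] t [-5.47 16.2  24.93] w [-0.047 -0.    -0.001]
  -> [418.7 310.4  -8. ] t [ 5.33 16.19 24.93] w [-0.047 -0.    -0.001]
```

```bash
python3 -m creep '[{"tx":-1,"ty":0,"tz":0,"wx":0,"wy":0,"wz":0,"gripper":1},{"tx":-3,"ty":0,"tz":0,"wx":0,"wy":0,"wz":0,"gripper":1},{"tx":-5.5,"ty":0.5,"tz":0.5,"wx":0,"wy":0,"wz":0,"gripper":1},{"tx":-6.5,"ty":2,"tz":3,"wx":-0.01,"wy":0,"wz":0,"gripper":1},{"tx":-6.5,"ty":4,"tz":6,"wx":-0.02,"wy":0,"wz":0,"gripper":1},{"tx":-6.5,"ty":6,"tz":9.2,"wx":-0.03,"wy":0,"wz":0,"gripper":1},{"tx":-6.5,"ty":8,"tz":12.4,"wx":-0.04,"wy":0,"wz":0,"gripper":1},{"tx":-6.5,"ty":10,"tz":15.5,"wx":-0.047,"wy":0,"wz":0,"gripper":1}]'
python3 - <<'E'
from h import *
go([mat(-50,0,90),mat(-50,0,-11.5)],96.5)
E
```

```text
time: 10.02
tool_pos: [485.7, 221.6, 111.0]
tcp_rot: [1.777, 1.57, -2.823]
contact_force: [0.2, 1.0, -1.2]
grip_width: 39.4
t10.0 tcp [485.7 221.6 111. ] jaw 96.5 down-tilt 0.02 w 39.4 F [ 0.2  1.  -1.2] q [ 0.28  0.45  1.64 -0.    1.05 -1.4 ]
  -> [418.7 310.4  90. ] t [2.1  5.65 9.58] w [-0. -0. -0.]
  -> [418.7 310.4 -11.5] t [12.25  5.65  9.58] w [-0. -0. -0.]
```

```bash
python3 -m creep '[{"tx":0,"ty":1.8,"tz":3,"wx":0,"wy":0,"wz":0,"gripper":1},{"tx":0.5,"ty":3.6,"tz":6,"wx":0,"wy":0,"wz":0,"gripper":1},{"tx":1.5,"ty":5,"tz":8.5,"wx":0,"wy":0,"wz":0,"gripper":1},{"tx":3.5,"ty":5.6,"tz":9.5,"wx":0,"wy":0,"wz":0,"gripper":1},{"tx":6,"ty":5.6,"tz":9.5,"wx":0,"wy":0,"wz":0,"gripper":1},{"tx":8.5,"ty":5.6,"tz":9.5,"wx":0,"wy":0,"wz":0,"gripper":1},{"tx":10,"ty":5.6,"tz":9.5,"wx":0,"wy":0,"wz":0,"gripper":1},{"tx":10,"ty":5.6,"tz":9.5,"wx":0,"wy":0,"wz":0,"gripper":1}]'
python3 - <<'E'
from h import *
c=cap("wrist"); save(c,"w9")
go([mat(-50,0,-11.5)],96.5)
E
```

```text
time: 10.68
tool_pos: [418.3, 307.6, 7.8]
tcp_rot: [1.933, 1.564, -2.666]
contact_force: [0.2, -0.6, -0.6]
grip_width: 39.2
t10.7 tcp [419.4 308.1   9.5] jaw 96.5 down-tilt 0.23 w 39.1 F [ 0.1  0.  -0.9] q [ 0.49  0.58  1.77  0.    0.8  -1.2 ]
  -> [418.7 310.4 -11.5] t [2.1  0.04 0.24] w [-0.    -0.001 -0.004]
```

View pics/w9.png

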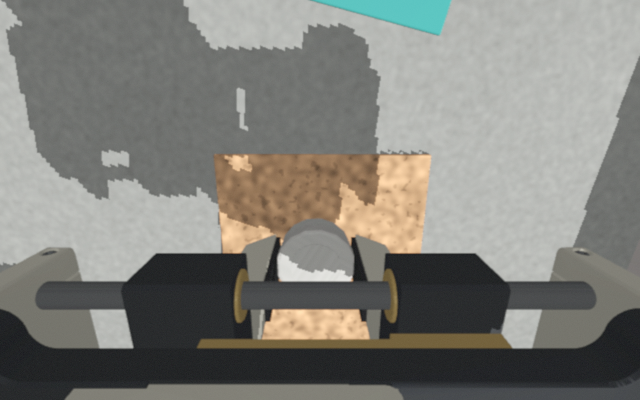

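The pin tin at (318,250) is held level over the middle of the cork mat. Lowering it.

```bash
python3 -m creep '[{"tx":0.8,"ty":0,"tz":0.2,"wx":0,"wy":0,"wz":0,"gripper":1},{"tx":1.5,"ty":0,"tz":0.2,"wx":0,"wy":0,"wz":0,"gripper":1},{"tx":1.9,"ty":0,"tz":0.2,"wx":0,"wy":0,"wz":0,"gripper":1},{"tx":2.1,"ty":0,"tz":0.2,"wx":0,"wy":0,"wz":0,"gripper":1},{"tx":2.1,"ty":0,"tz":0.2,"wx":0,"wy":0,"wz":0,"gripper":1},{"tx":2.1,"ty":0,"tz":0.2,"wx":0,"wy":0,"wz":0,"gripper":1}]'; python3 -c "
from h import *
go([mat(-50,0,-12.5)],96.5)"
```

```text
time: 11.23
tool_pos: [420.2, 310.5, -10.6]
tcp_rot: [1.82, 1.57, -2.779]
contact_force: [-0.9, 0.0, -0.8]
grip_width: 39.2
t11.2 tcp [420.2 310.5 -10.6] jaw 96.5 down-tilt 0.05 w 39.2 F [-0.9  0.  -0.8] q [ 0.49  0.61  1.78  0.    0.75 -1.19]
  -> [418.7 310.4 -12.5] t [0.19 0.15 0.01] w [-0.    -0.    -0.001]
```

```bash
python3 -m creep '[{"tx":0.1,"ty":0,"tz":0,"wx":0,"wy":0,"wz":0,"gripper":1},{"tx":0.1,"ty":0,"tz":0,"wx":0,"wy":0,"wz":0,"gripper":1},{"tx":0.1,"ty":0,"tz":0,"wx":0,"wy":0,"wz":0,"gripper":1}]';python3 -m creep '[{"tx":0.1,"ty":0,"tz":0,"wx":0,"wy":0,"wz":0,"gripper":1},{"tx":0.1,"ty":0,"tz":0,"wx":0,"wy":0,"wz":0,"gripper":1},{"tx":0.1,"ty":0,"tz":0,"wx":0,"wy":0,"wz":0,"gripper":1}]'
```

```text
time: 11.48
tool_pos: [420.1, 310.5, -11.6]
tcp_rot: [1.864, 1.57, -2.735]
contact_force: [-0.8, 0.6, -0.6]
grip_width: 39.0
time: 11.73
tool_pos: [420.2, 310.5, -12.7]
tcp_rot: [1.859, 1.57, -2.74]
contact_force: [0.5, -0.3, -0.4]
grip_width: 39.2
```

```bash
python3 -m creep '[{"tx":0.1,"ty":0,"tz":0,"wx":0,"wy":0,"wz":0,"gripper":1},{"tx":0.1,"ty":0,"tz":0,"wx":0,"wy":0,"wz":0,"gripper":1},{"tx":0.1,"ty":0,"tz":0,"wx":0,"wy":0,"wz":0,"gripper":1}]';python3 -m creep '[{"tx":0.1,"ty":0,"tz":0,"wx":0,"wy":0,"wz":0,"gripper":1},{"tx":0.1,"ty":0,"tz":0,"wx":0,"wy":0,"wz":0,"gripper":1},{"tx":0.1,"ty":0,"tz":0,"wx":0,"wy":0,"wz":0,"gripper":1}]'
```

```text
time: 11.98
tool_pos: [420.2, 310.5, -12.8]
tcp_rot: [1.89, 1.57, -2.709]
contact_force: [-2.5, -1.6, 10.4]
grip_width: 39.3
time: 12.23
tool_pos: [420.3, 310.6, -12.9]
tcp_rot: [-1.772, 1.571, -0.087]
contact_force: [-5.4, -3.0, 19.9]
grip_width: 39.0
```

```bash
python3 -m creep '[{"tx":-0.18,"ty":0,"tz":0,"wx":0,"wy":0,"wz":0,"gripper":1},{"tx":-0.18,"ty":0,"tz":0,"wx":0,"wy":0,"wz":0,"gripper":1},{"tx":-0.18,"ty":0,"tz":0,"wx":0,"wy":0,"wz":0,"gripper":-0.3},{"tx":-0.18,"ty":0,"tz":0,"wx":0,"wy":0,"wz":0,"gripper":-0.3},{"tx":-0.18,"ty":0,"tz":0,"wx":0,"wy":0,"wz":0,"gripper":-0.3},{"tx":-2,"ty":0,"tz":0,"wx":0,"wy":0,"wz":0,"gripper":-0.3},{"tx":-6,"ty":0,"tz":0,"wx":0,"wy":0,"wz":0,"gripper":-0.3},{"tx":-10,"ty":0,"tz":0,"wx":0,"wy":0,"wz":0,"gripper":-0.3}]'
python3 - <<'E'
from h import *
c=cap("wrist"); save(c,"w10"); 
Q=top(c,18,30,370,460,270,360); print(len(Q),fitrect(Q),np.median(Q[:,2]))
print("mat-target",mat(-50,0,0))
go([(587.5,74,100),(587.5,74,14)],99)
E
```

```text
time: 12.9
tool_pos: [418.9, 309.8, 84.8]
tcp_rot: [1.931, 1.565, -2.668]
contact_force: [0.3, 1.1, 0.2]
grip_width: 59.5
1873 yaw 0.25 c [420.3 311.4] L 38.2 W 37.8 22.63316792158662
mat-target [418.72140722 310.43983931   0.        ]
t12.9 tcp [423.4 312.4  93.4] jaw 96.5 down-tilt 0.51 w 59.6 F [3.2 1.7 5.2] q [ 0.49  0.46  1.69  0.    0.99 -1.19]
  -> [587.5  74.  100. ] t [ -0.63 -13.61 -25.54] w [-0.044  0.003  0.008]
  -> [587.5  74.   14. ] t [  7.97 -13.54 -25.57] w [-0.044  0.003  0.008]
```

View pics/w10.png

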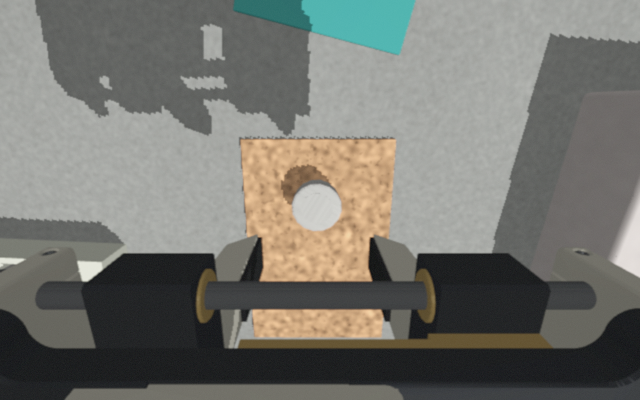

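```bash
python3 -m creep '[{"tx":-1,"ty":-2,"tz":-3.7,"wx":0,"wy":0,"wz":0,"gripper":-0.35},{"tx":-2,"ty":-4,"tz":-7.4,"wx":0,"wy":0,"wz":0,"gripper":-0.35},{"tx":-2,"ty":-5.8,"tz":-11,"wx":-0.01,"wy":0,"wz":0,"gripper":-0.35},{"tx":-2,"ty":-7.8,"tz":-14.7,"wx":-0.02,"wy":0,"wz":0,"gripper":-0.35},{"tx":-2,"ty":-9.8,"tz":-18.4,"wx":-0.03,"wy":0,"wz":0,"gripper":-0.35},{"tx":-2,"ty":-11.7,"tz":-22,"wx":-0.044,"wy":0,"wz":0.008,"gripper":-0.35},{"tx":-2,"ty":-13.5,"tz":-25.4,"wx":-0.044,"wy":0,"wz":0.008,"gripper":-0.35},{"tx":-2,"ty":-13.6,"tz":-25.5,"wx":-0.044,"wy":0,"wz":0.008,"gripper":-0.35}]'
python3 - <<'E'
from h import *
c=cap("wrist"); save(c,"w11"); 
Q=top(c,58,64,500,662,30,120); print(len(Q),fitrect(Q),np.median(Q[:,2]))
Q=top(c,26,32,500,662,30,120); print(len(Q),fitrect(Q),np.median(Q[:,2]))
go([(587.5,74,60),(587.5,74,13)],99)
E
```

```text
time: 13.62
tool_pos: [587.9, 66.3, 104.7]
tcp_rot: [1.952, 1.564, -2.608]
contact_force: [-0.3, 0.4, 0.1]
grip_width: 61.4
6248 yaw 9.00 c [588.2  73.7] L 82.8 W 44.6 60.66175067519049
3804 yaw 7.75 c [553.7  70.7] L 93.1 W 55.4 28.51607017688464
t13.7 tcp [586.   68.9 104.3] jaw 98.7 down-tilt 0.49 w 62.3 F [ 0.6  0.3 -0.3] q [-0.01  0.56  1.47 -0.    1.12 -1.73]
  -> [587.5  74.   60. ] t [ 4.43 -0.26  0.48] w [-0.005 -0.001 -0.008]
  -> [587.5  74.   13. ] t [ 9.13 -0.3   0.48] w [-0.005 -0.001 -0.008]
```

View pics/w11.png

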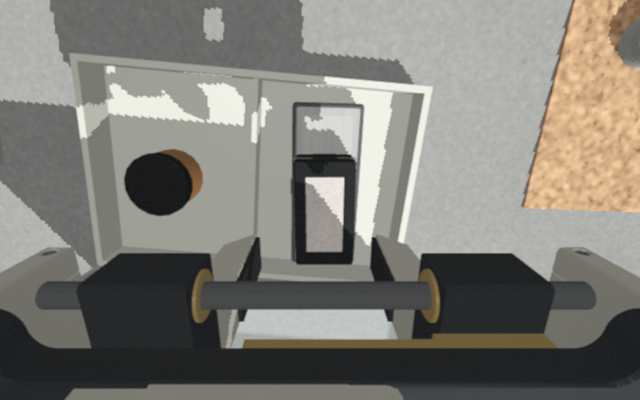

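The slide box at (325,210) is now bare. It measures 82.8 x 44.6 mm at z=60.7, centre (588,74), which agrees with the last view.

```bash
python3 -m creep '[{"tx":2,"ty":-0.3,"tz":0.48,"wx":-0.005,"wy":0,"wz":-0.008,"gripper":-0.35},{"tx":4,"ty":-0.3,"tz":0.48,"wx":-0.005,"wy":0,"wz":-0.008,"gripper":-0.35},{"tx":6,"ty":-0.3,"tz":0.48,"wx":-0.005,"wy":0,"wz":-0.008,"gripper":-0.35},{"tx":7.8,"ty":-0.3,"tz":0.48,"wx":-0.005,"wy":0,"wz":-0.008,"gripper":-0.35},{"tx":8.7,"ty":-0.3,"tz":0.48,"wx":-0.005,"wy":0,"wz":-0.008,"gripper":-0.35},{"tx":8.7,"ty":-0.3,"tz":0.48,"wx":-0.005,"wy":0,"wz":-0.008,"gripper":-0.35},{"tx":8.7,"ty":-0.3,"tz":0.48,"wx":-0.005,"wy":0,"wz":-0.008,"gripper":-0.35}]'; python3 -c "
from h import *
go([(588,73.9,13)],99)"
```

```text
time: 14.25
tool_pos: [585.3, 78.2, 18.1]
tcp_rot: [1.491, 1.569, -3.058]
contact_force: [0.2, 0.0, 0.2]
grip_width: 61.9
t14.2 tcp [585.3  78.2  18.1] jaw 99.3 down-tilt 0.09 w 61.9 F [0.2 0.  0.2] q [ 0.    0.66  1.56 -0.    0.93 -1.73]
  -> [588.   73.9  13. ] t [ 0.51 -0.2  -0.47] w [ 0.006  0.    -0.002]
```

```bash
python3 -m creep '[{"tx":0,"ty":-0.2,"tz":-0.47,"wx":0.006,"wy":0,"wz":0,"gripper":-0.35},{"tx":0.45,"ty":-0.2,"tz":-0.47,"wx":0.006,"wy":0,"wz":0,"gripper":-0.35},{"tx":0.45,"ty":-0.2,"tz":-0.47,"wx":0.006,"wy":0,"wz":0,"gripper":-0.35},{"tx":0.45,"ty":-0.2,"tz":-0.47,"wx":0.006,"wy":0,"wz":0,"gripper":-0.35}]';  python3 -m creep '[{"tx":0,"ty":0,"tz":0,"wx":0,"wy":0,"wz":0,"gripper":1},{"tx":0,"ty":0,"tz":0,"wx":0,"wy":0,"wz":0,"gripper":1},{"tx":0,"ty":0,"tz":0,"wx":0,"wy":0,"wz":0,"gripper":1},{"tx":0,"ty":0,"tz":0,"wx":0,"wy":0,"wz":0,"gripper":1},{"tx":0,"ty":0,"tz":0,"wx":0,"wy":0,"wz":0,"gripper":1}]'
python3 - <<'E'
from h import *
go([(588,74,60),mat(40,0,50),mat(40,0,-12)],96.5)
E
```

```text
time: 14.58
tool_pos: [588.4, 73.2, 14.0]
tcp_rot: [1.701, 1.57, -2.856]
contact_force: [-0.3, -0.2, 0.1]
grip_width: 62.1
time: 15.0
tool_pos: [588.3, 73.3, 13.8]
tcp_rot: [1.691, 1.57, -2.865]
contact_force: [-0.4, -0.2, 1.8]
grip_width: 45.6
t15.0 tcp [588.3  73.3  13.8] jaw 99.0 down-tilt 0.04 w 45.6 F [-0.4 -0.2  1.8] q [-0.01  0.67  1.55 -0.    0.92 -1.73]
  -> [588.  74.  60.] t [-4.62  0.03  0.07] w [ 0.043 -0.    -0.001]
  -> [508.1 320.6  50. ] t [-3.62  4.08 25.68] w [ 0.043 -0.    -0.001]
  -> [508.1 320.6 -12. ] t [ 2.58  4.07 25.68] w [ 0.043 -0.    -0.001]
```

```bash
python3 -m creep '[{"tx":-1.5,"ty":0,"tz":0,"wx":0,"wy":0,"wz":0,"gripper":1},{"tx":-4,"ty":0,"tz":0,"wx":0,"wy":0,"wz":0,"gripper":1},{"tx":-6,"ty":0.3,"tz":1,"wx":0,"wy":0,"wz":0,"gripper":1},{"tx":-6.5,"ty":0.8,"tz":4,"wx":0.01,"wy":0,"wz":0,"gripper":1},{"tx":-6.5,"ty":1.4,"tz":7.5,"wx":0.02,"wy":0,"wz":0,"gripper":1},{"tx":-6.5,"ty":2,"tz":11,"wx":0.03,"wy":0,"wz":0,"gripper":1},{"tx":-6.5,"ty":2.5,"tz":14.5,"wx":0.04,"wy":0,"wz":0,"gripper":1},{"tx":-6.5,"ty":3,"tz":18,"wx":0.043,"wy":0,"wz":0,"gripper":1}]'; python3 -m creep '[{"tx":0,"ty":0.4,"tz":3,"wx":0,"wy":0,"wz":0,"gripper":1},{"tx":0,"ty":0.8,"tz":5.5,"wx":0,"wy":0,"wz":0,"gripper":1},{"tx":0,"ty":1,"tz":7.4,"wx":0,"wy":0,"wz":0,"gripper":1},{"tx":1,"ty":1,"tz":7.4,"wx":0,"wy":0,"wz":0,"gripper":1},{"tx":3,"ty":1,"tz":7.4,"wx":0,"wy":0,"wz":0,"gripper":1},{"tx":5,"ty":1,"tz":7.4,"wx":0,"wy":0,"wz":0,"gripper":1},{"tx":5,"ty":1,"tz":7.4,"wx":0,"wy":0,"wz":0,"gripper":1}]'
python3 - <<'E'
from h import *
c=cap("wrist"); save(c,"w12")
go([mat(40,0,-11)],96.5)
E
```

```text
time: 15.67
tool_pos: [529.9, 247.8, 78.7]
tcp_rot: [1.674, 1.57, -2.926]
contact_force: [0.3, 0.1, -1.4]
grip_width: 45.7
time: 16.25
tool_pos: [509.7, 317.0, 24.4]
tcp_rot: [1.889, 1.562, -2.71]
contact_force: [-1.4, -0.5, -0.6]
grip_width: 45.7
t16.3 tcp [510.7 317.4  26.3] jaw 96.5 down-tilt 0.37 w 46.2 F [ 0.9 -0.4 -0.4] q [ 0.43  0.67  1.51  0.    0.97 -1.25]
  -> [508.1 320.6 -11. ] t [3.73 0.2  0.35] w [-0.001 -0.002 -0.006]
```

View pics/w12.png

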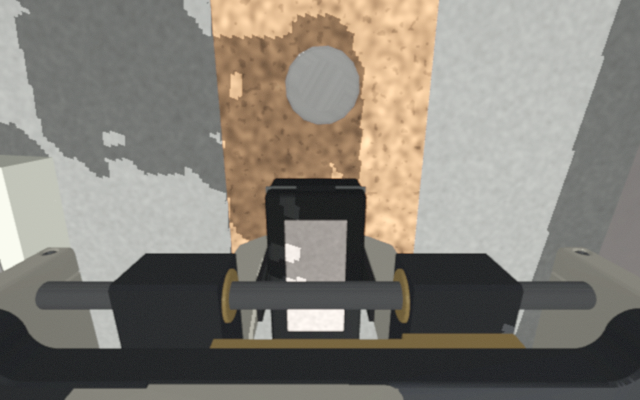

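The slide box is held level over the mat at (315,260), and the pin tin at (322,85) is well clear. Lowering it.

```bash
python3 -m creep '[{"tx":1,"ty":0.1,"tz":0.2,"wx":0,"wy":0,"wz":0,"gripper":1},{"tx":2,"ty":0.1,"tz":0.3,"wx":0,"wy":0,"wz":0,"gripper":1},{"tx":3,"ty":0.1,"tz":0.3,"wx":0,"wy":0,"wz":0,"gripper":1},{"tx":3.6,"ty":0.1,"tz":0.3,"wx":0,"wy":0,"wz":0,"gripper":1},{"tx":3.6,"ty":0.1,"tz":0.3,"wx":0,"wy":0,"wz":0,"gripper":1},{"tx":3.6,"ty":0.1,"tz":0.3,"wx":0,"wy":0,"wz":0,"gripper":1}]';python3 -m creep '[{"tx":0.1,"ty":0,"tz":0,"wx":0,"wy":0,"wz":0,"gripper":1},{"tx":0.1,"ty":0,"tz":0,"wx":0,"wy":0,"wz":0,"gripper":1},{"tx":0.1,"ty":0,"tz":0,"wx":0,"wy":0,"wz":0,"gripper":1}]'
```

```text
time: 16.8
tool_pos: [510.8, 321.5, -7.7]
tcp_rot: [1.783, 1.569, -2.816]
contact_force: [0.7, 0.1, 0.2]
grip_width: 45.9
time: 17.05
tool_pos: [511.2, 321.8, -7.9]
tcp_rot: [1.028, 1.57, 2.712]
contact_force: [0.0, -0.7, -0.8]
grip_width: 45.5
```

```bash
python3 -m creep '[{"tx":0.1,"ty":0,"tz":0,"wx":0,"wy":0,"wz":0,"gripper":1},{"tx":0.2,"ty":0,"tz":0,"wx":0,"wy":0,"wz":0,"gripper":1},{"tx":0.2,"ty":0,"tz":0,"wx":0,"wy":0,"wz":0,"gripper":1}]';python3 -m creep '[{"tx":0.1,"ty":0,"tz":0,"wx":0,"wy":0,"wz":0,"gripper":1},{"tx":0.1,"ty":0,"tz":0,"wx":0,"wy":0,"wz":0,"gripper":1},{"tx":0.1,"ty":0,"tz":0,"wx":0,"wy":0,"wz":0,"gripper":1}]';python3 -m creep '[{"tx":0.1,"ty":0,"tz":0,"wx":0,"wy":0,"wz":0,"gripper":1},{"tx":0.1,"ty":0,"tz":0,"wx":0,"wy":0,"wz":0,"gripper":1},{"tx":0.1,"ty":0,"tz":0,"wx":0,"wy":0,"wz":0,"gripper":1}]'
```

```text
time: 17.3
tool_pos: [510.9, 321.6, -10.4]
tcp_rot: [1.688, 1.57, -2.911]
contact_force: [-1.2, 0.6, -1.1]
grip_width: 45.9
time: 17.55
tool_pos: [510.9, 321.7, -11.4]
tcp_rot: [1.702, 1.57, -2.897]
contact_force: [-0.2, -0.0, -0.6]
grip_width: 45.8
time: 17.8
tool_pos: [511.1, 321.8, -12.2]
tcp_rot: [1.524, 1.57, -3.075]
contact_force: [-0.7, 0.0, 0.8]
grip_width: 45.9
```

Contact is just starting, as expected at −12.2. Releasing.

```bash
python3 -m creep '[{"tx":0,"ty":0,"tz":0,"wx":0,"wy":0,"wz":0,"gripper":-0.3},{"tx":0,"ty":0,"tz":0,"wx":0,"wy":0,"wz":0,"gripper":-0.3},{"tx":0,"ty":0,"tz":0,"wx":0,"wy":0,"wz":0,"gripper":-0.3},{"tx":-1,"ty":0,"tz":0,"wx":0,"wy":0,"wz":0,"gripper":-0.3},{"tx":-4,"ty":0,"tz":0,"wx":0,"wy":0,"wz":0,"gripper":-0.5},{"tx":-8,"ty":0,"tz":0,"wx":0,"wy":0,"wz":0,"gripper":-0.5},{"tx":-11,"ty":0,"tz":0,"wx":0,"wy":0,"wz":0,"gripper":-0.5},{"tx":-11,"ty":0,"tz":0,"wx":0,"wy":0,"wz":0,"gripper":-0.5}]'
python3 - <<'E'
from h import *
c=cap("wrist"); save(c,"w13"); 
Q=top(c,31,39,440,580,270,370); print(len(Q),fitrect(Q),np.median(Q[:,2]))
print("mat-target",mat(40,0,0))
go([(576.5,73.8,100),(576.5,73.8,-8)],97.75)
E
```

```text
time: 18.47
tool_pos: [514.7, 323.5, 105.5]
tcp_rot: [-1.229, 1.559, 0.455]
contact_force: [1.3, 1.2, 0.8]
grip_width: 68.3
5260 yaw 6.50 c [511.  322.5] L 83.0 W 44.7 34.6426663581756
mat-target [508.14287423 320.62812855   0.        ]
t18.5 tcp [513.3 322.8 102.3] jaw 96.5 down-tilt 0.43 w 69.0 F [ 0.1  0.5 -0.4] q [ 0.43  0.58  1.44  0.    1.12 -1.25]
  -> [576.5  73.8 100. ] t [  0.19  -3.46 -25.46] w [-0.022  0.003  0.007]
  -> [576.5  73.8  -8. ] t [ 10.99  -3.38 -25.48] w [-0.022  0.003  0.007]
```

View pics/w13.png

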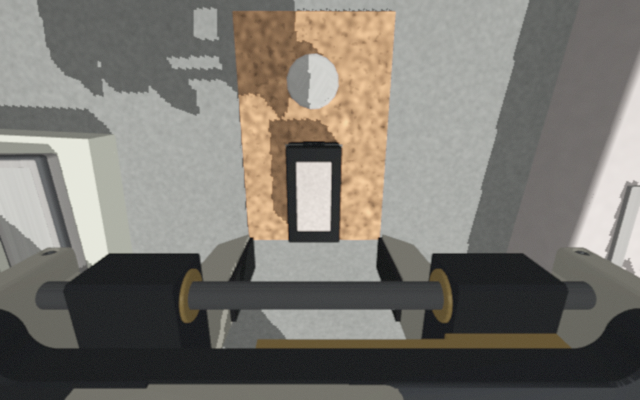

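The wrist view shows the slide box at (314,192) and the pin tin at (312,80), both flat on the cork mat and apart. Tops are at 34.6 and 22.6 mm. Next is the kit tin.

```bash
python3 -m creep '[{"tx":0,"ty":-0.5,"tz":-4,"wx":0,"wy":0,"wz":0,"gripper":-0.52},{"tx":0,"ty":-1,"tz":-8,"wx":0,"wy":0,"wz":0,"gripper":-0.52},{"tx":0,"ty":-1.5,"tz":-12,"wx":-0.01,"wy":0,"wz":0,"gripper":-0.52},{"tx":0,"ty":-2,"tz":-16,"wx":-0.02,"wy":0,"wz":0,"gripper":-0.52},{"tx":0,"ty":-2.7,"tz":-20,"wx":-0.022,"wy":0,"wz":0,"gripper":-0.52},{"tx":0,"ty":-3.3,"tz":-23.5,"wx":-0.022,"wy":0,"wz":0.007,"gripper":-0.52},{"tx":0,"ty":-3.4,"tz":-25.4,"wx":-0.022,"wy":0,"wz":0.007,"gripper":-0.52},{"tx":0,"ty":-3.4,"tz":-25.4,"wx":-0.022,"wy":0,"wz":0.007,"gripper":-0.52}]'; python3 -m creep '[{"tx":0,"ty":0,"tz":0,"wx":0,"wy":0,"wz":0,"gripper":-0.52},{"tx":0,"ty":0,"tz":0,"wx":0,"wy":0,"wz":0,"gripper":-0.52}]'
python3 - <<'E'
from h import *
c=cap("wrist"); save(c,"w14"); 
Q=top(c,25,32,500,662,30,120); print(len(Q),fitrect(Q),np.median(Q[:,2]))
go([(576.5,73.8,60),(576.5,73.8,-10)],97.75)
E
```

```text
time: 19.18
tool_pos: [573.8, 68.9, 96.7]
tcp_rot: [1.666, 1.561, -2.916]
contact_force: [0.0, 0.0, -0.3]
grip_width: 69.9
time: 19.35
tool_pos: [572.8, 73.8, 97.0]
tcp_rot: [1.502, 1.561, -3.075]
contact_force: [-0.8, 0.7, 0.4]
grip_width: 69.8
10758 yaw 7.25 c [576.   73.3] L 137.2 W 55.8 28.588633804787946
t19.4 tcp [572.9  74.3  97.2] jaw 97.8 down-tilt 0.52 w 69.5 F [-0.5 -0.2 -0.1] q [-0.    0.55  1.52 -0.    1.09 -1.71]
  -> [576.5  73.8  60. ] t [ 3.72 -0.39 -0.1 ] w [ 0.001  0.    -0.009]
  -> [576.5  73.8 -10. ] t [10.72 -0.45 -0.1 ] w [ 0.001  0.    -0.009]
```

View pics/w14.png

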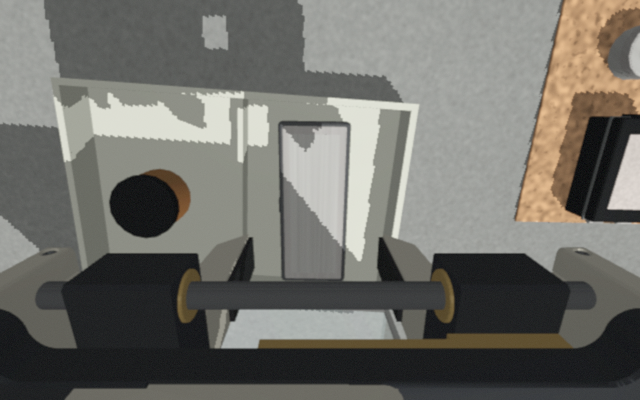

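The kit tin at (313,200) is bare. It measures 137 x 56 mm at z=28.6, centre (576,73.4), yaw 7.3°. Descending.

```bash
python3 -m creep '[{"tx":3,"ty":-0.4,"tz":-0.1,"wx":0.005,"wy":0,"wz":-0.009,"gripper":-0.52},{"tx":6,"ty":-0.4,"tz":-0.1,"wx":0.005,"wy":0,"wz":-0.009,"gripper":-0.52},{"tx":8,"ty":-0.4,"tz":-0.1,"wx":0.005,"wy":0,"wz":-0.009,"gripper":-0.52},{"tx":9.3,"ty":-0.4,"tz":-0.1,"wx":0.005,"wy":0,"wz":-0.009,"gripper":-0.52},{"tx":10,"ty":-0.4,"tz":-0.1,"wx":0.005,"wy":0,"wz":-0.009,"gripper":-0.52},{"tx":10,"ty":-0.4,"tz":-0.1,"wx":0.005,"wy":0,"wz":-0.009,"gripper":-0.52},{"tx":10,"ty":-0.4,"tz":-0.1,"wx":0.005,"wy":0,"wz":-0.009,"gripper":-0.52}]'
python3 - <<'E'
from h import *
go([(576,73.4,-10)],97.25)
E
```

```text
time: 19.98
tool_pos: [576.9, 73.5, -2.1]
tcp_rot: [-1.549, 1.57, 0.153]
contact_force: [0.4, 0.2, 0.4]
grip_width: 69.6
t20.0 tcp [576.9  73.5  -2.1] jaw 97.5 down-tilt 0.07 w 69.6 F [0.4 0.2 0.4] q [-0.01  0.68  1.6   0.    0.87 -1.71]
  -> [576.   73.4 -10. ] t [0.79 0.09 0.  ] w [0.005 0.    0.001]
```

```bash
python3 -m creep '[{"tx":0.4,"ty":0.1,"tz":0,"wx":0.005,"wy":0,"wz":0,"gripper":-0.52},{"tx":0.8,"ty":0.1,"tz":0,"wx":0.005,"wy":0,"wz":0,"gripper":-0.52},{"tx":0.8,"ty":0.1,"tz":0,"wx":0.005,"wy":0,"wz":0,"gripper":-0.52},{"tx":0.8,"ty":0.1,"tz":0,"wx":0.005,"wy":0,"wz":0,"gripper":-0.52}]';  python3 -m creep '[{"tx":0,"ty":0,"tz":0,"wx":0,"wy":0,"wz":0,"gripper":1},{"tx":0,"ty":0,"tz":0,"wx":0,"wy":0,"wz":0,"gripper":1},{"tx":0,"ty":0,"tz":0,"wx":0,"wy":0,"wz":0,"gripper":1},{"tx":0,"ty":0,"tz":0,"wx":0,"wy":0,"wz":0,"gripper":1},{"tx":0,"ty":0,"tz":0,"wx":0,"wy":0,"wz":0,"gripper":1}]'
python3 - <<'E'
from h import *
go([(576,73.4,90),tray(0,0,90),tray(0,0,-13)],89.1)
E
```

```text
time: 20.32
tool_pos: [575.9, 72.5, -10.1]
tcp_rot: [-1.603, 1.57, 0.093]
contact_force: [-0.6, 0.3, 0.5]
grip_width: 69.7
time: 20.73
tool_pos: [576.0, 72.4, -10.1]
tcp_rot: [-1.623, 1.569, 0.073]
contact_force: [0.0, -0.5, 1.5]
grip_width: 55.6
t20.7 tcp [576.   72.4 -10.1] jaw 97.2 down-tilt 0.08 w 55.6 F [ 0.  -0.5  1.5] q [-0.01  0.69  1.61  0.    0.85 -1.7 ]
  -> [576.   73.4  90. ] t [-10.01  -0.02   0.1 ] w [0.141 0.    0.001]
  -> [ 506.5 -287.5   90. ] t [-10.03  11.38 -34.85] w [0.141 0.    0.001]
  -> [ 506.5 -287.5  -13. ] t [  0.27  11.39 -34.85] w [0.141 0.    0.001]
```

```bash
python3 -m creep '[{"tx":-1.5,"ty":0,"tz":0,"wx":0,"wy":0,"wz":0,"gripper":1},{"tx":-4,"ty":0,"tz":0,"wx":0,"wy":0,"wz":0,"gripper":1},{"tx":-7,"ty":0,"tz":0,"wx":0,"wy":0,"wz":0,"gripper":1},{"tx":-10,"ty":0.5,"tz":0,"wx":0,"wy":0,"wz":0,"gripper":1},{"tx":-11,"ty":1.5,"tz":-2,"wx":0.02,"wy":0,"wz":0,"gripper":1},{"tx":-11,"ty":3,"tz":-5,"wx":0.04,"wy":0,"wz":0,"gripper":1},{"tx":-11,"ty":4.5,"tz":-8.5,"wx":0.06,"wy":0,"wz":0,"gripper":1},{"tx":-11,"ty":6,"tz":-12,"wx":0.08,"wy":0,"wz":0,"gripper":1}]'; python3 -m creep '[{"tx":0,"ty":1,"tz":-3,"wx":0.02,"wy":0,"wz":0,"gripper":1},{"tx":0,"ty":2,"tz":-6.5,"wx":0.04,"wy":0,"wz":0,"gripper":1},{"tx":0,"ty":3,"tz":-10,"wx":0.05,"wy":0,"wz":0,"gripper":1},{"tx":0,"ty":4,"tz":-13.5,"wx":0.06,"wy":0,"wz":0,"gripper":1},{"tx":0,"ty":4.5,"tz":-17,"wx":0.06,"wy":0,"wz":0,"gripper":1},{"tx":0,"ty":4.5,"tz":-20,"wx":0.06,"wy":0,"wz":0,"gripper":1},{"tx":0,"ty":4.5,"tz":-21,"wx":0.06,"wy":0,"wz":0,"gripper":1},{"tx":0,"ty":4.5,"tz":-21,"wx":0.06,"wy":0,"wz":0,"gripper":1}]';python3 - <<'E'
from h import *
go([tray(0,0,50),tray(0,0,-11)],89.1)
E
```

```text
time: 21.4
tool_pos: [530.4, -54.8, 99.7]
tcp_rot: [-1.603, 1.57, 0.014]
contact_force: [0.7, -0.5, -2.4]
grip_width: 55.9
time: 22.07
tool_pos: [495.4, -268.5, 99.1]
tcp_rot: [-1.897, 1.57, -0.344]
contact_force: [0.7, 0.1, -1.4]
grip_width: 55.8
t22.1 tcp [ 495.4 -268.5   99.1] jaw 89.0 down-tilt 0.06 w 55.8 F [ 0.7  0.1 -1.4] q [-0.63  0.52  1.57  0.    1.06 -2.19]
  -> [ 506.5 -287.5   50. ] t [ 4.91 -1.14 -1.88] w [-0.002 -0.     0.001]
  -> [ 506.5 -287.5  -11. ] t [11.01 -1.13 -1.88] w [-0.002 -0.     0.001]
```

```bash
python3 -m creep '[{"tx":0.5,"ty":-0.6,"tz":-1,"wx":0,"wy":0,"wz":0,"gripper":1},{"tx":2,"ty":-1.1,"tz":-1.9,"wx":0,"wy":0,"wz":0,"gripper":1},{"tx":4,"ty":-1.1,"tz":-1.9,"wx":0,"wy":0,"wz":0,"gripper":1},{"tx":5,"ty":-1.1,"tz":-1.9,"wx":0,"wy":0,"wz":0,"gripper":1},{"tx":5,"ty":-1.1,"tz":-1.9,"wx":0,"wy":0,"wz":0,"gripper":1},{"tx":5,"ty":-1.1,"tz":-1.9,"wx":0,"wy":0,"wz":0,"gripper":1}]';python3 - <<'E'
from h import *
c=cap("wrist"); save(c,"w15"); np.save("w15.npy",c)
go([tray(0,0,-11)],89.1)
w=cloud(c); X,Y,Z=w[...,0],w[...,1],w[...,2]
m=(Z>11)&(Z<22)&(X>390)&(X<500)&(Y<-210)&(Y>-370)
Q=w[m]; print(len(Q)); 
for x0 in (410,430,450):
    q=Q[(Q[:,0]>x0)&(Q[:,0]<x0+12)]; l=q[q[:,1]>-285]; r=q[q[:,1]<-285]; print(x0,np.percentile(l[:,1],[5,95]).round(1) if len(l) else None,np.percentile(r[:,1],[5,95]).round(1) if len(r) else None)
q=Q[(Q[:,1]>-340)&(Q[:,1]<-235)]; print("near rim x",np.percentile(q[:,0],[2,5,50,95]).round(1))
k=top(c,60,95,420,600,-330,-240); print("kit",fitrect(k),np.median(k[:,2]))
E
```

```text
time: 22.57
tool_pos: [506.4, -283.9, 49.0]
tcp_rot: [0.414, 1.569, 1.971]
contact_force: [1.9, -0.7, -1.3]
grip_width: 56.0
t22.6 tcp [ 507.  -284.4   49.9] jaw 89.2 down-tilt 0.06 w 56.0 F [ 0.6  0.3 -2.5] q [-0.64  0.6   1.56  0.    0.98 -2.2 ]
  -> [ 506.5 -287.5  -11. ] t [ 6.09  0.05 -0.31] w [0.002 0.    0.001]
5285
410 [-222.2 -216.9] [-353.1 -347.8]
430 [-222.4 -217.2] [-353.4 -348.2]
450 [-222.6 -217.4] [-353.8 -348.4]
near rim x [400.5 400.9 403.7 406.5]
kit yaw -3.00 c [ 474.6 -282.5] L 75.1 W 74.9 87.74672573401313
```

View pics/w15.png

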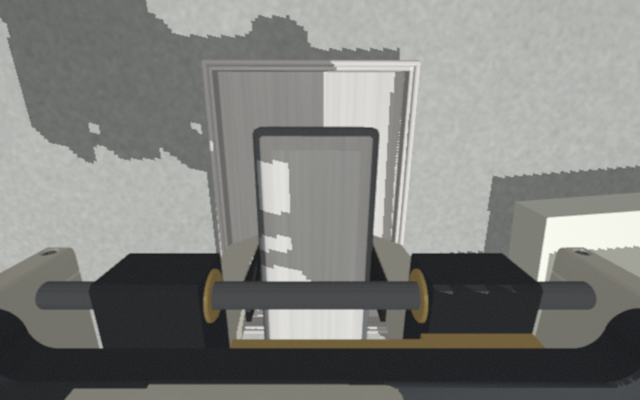

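The wrist view shows the kit tin at (316,230) hanging over the tray, parallel to it. The tray rims give a tray centre of (504.5,-286), within 2 mm of the earlier fit. Lowering.

```bash
python3 -m creep '[{"tx":1.5,"ty":0.2,"tz":-0.15,"wx":0,"wy":0,"wz":0,"gripper":1},{"tx":3.5,"ty":0.25,"tz":-0.15,"wx":0,"wy":0,"wz":0,"gripper":1},{"tx":5,"ty":0.25,"tz":-0.15,"wx":0,"wy":0,"wz":0,"gripper":1},{"tx":5.8,"ty":0.25,"tz":-0.15,"wx":0,"wy":0,"wz":0,"gripper":1},{"tx":5.8,"ty":0.25,"tz":-0.15,"wx":0,"wy":0,"wz":0,"gripper":1},{"tx":5.8,"ty":0.25,"tz":-0.15,"wx":0,"wy":0,"wz":0,"gripper":1}]';python3 -m creep '[{"tx":0.1,"ty":0,"tz":0,"wx":0,"wy":0,"wz":0,"gripper":1},{"tx":0.1,"ty":0,"tz":0,"wx":0,"wy":0,"wz":0,"gripper":1},{"tx":0.1,"ty":0,"tz":0,"wx":0,"wy":0,"wz":0,"gripper":1}]'
```

```text
time: 23.12
tool_pos: [504.6, -286.7, -7.7]
tcp_rot: [-1.818, 1.569, -0.261]
contact_force: [-0.6, 0.4, -1.5]
grip_width: 55.7
time: 23.37
tool_pos: [504.6, -286.8, -8.6]
tcp_rot: [-1.918, 1.568, -0.362]
contact_force: [-0.8, -0.2, -2.3]
grip_width: 55.5
```

```bash
python3 -m creep '[{"tx":0.15,"ty":0,"tz":0,"wx":0,"wy":0,"wz":0,"gripper":1},{"tx":0.3,"ty":0,"tz":0,"wx":0,"wy":0,"wz":0,"gripper":1},{"tx":0.3,"ty":0,"tz":0,"wx":0,"wy":0,"wz":0,"gripper":1}]';python3 -m creep '[{"tx":0.1,"ty":0,"tz":0,"wx":0,"wy":0,"wz":0,"gripper":1},{"tx":0.1,"ty":0,"tz":0,"wx":0,"wy":0,"wz":0,"gripper":1},{"tx":0.1,"ty":0,"tz":0,"wx":0,"wy":0,"wz":0,"gripper":1}]';python3 -m creep '[{"tx":0.05,"ty":0,"tz":0,"wx":0,"wy":0,"wz":0,"gripper":1},{"tx":0.05,"ty":0,"tz":0,"wx":0,"wy":0,"wz":0,"gripper":1},{"tx":0.05,"ty":0,"tz":0,"wx":0,"wy":0,"wz":0,"gripper":1}]'
```

```text
time: 23.62
tool_pos: [503.9, -286.4, -12.7]
tcp_rot: [-1.099, 1.57, 0.457]
contact_force: [-0.1, -0.6, -1.4]
grip_width: 55.8
time: 23.87
tool_pos: [504.1, -286.6, -13.2]
tcp_rot: [-1.542, 1.57, 0.014]
contact_force: [-1.6, 1.4, 3.2]
grip_width: 56.0
time: 24.12
tool_pos: [504.1, -286.6, -13.2]
tcp_rot: [-1.679, 1.57, -0.123]
contact_force: [-2.4, 1.7, 7.4]
grip_width: 55.8
```

Contact came at −13.2 as predicted. I'll release with only a partial opening so the fingers don't reach the tray walls.

```bash
python3 -m creep '[{"tx":-0.05,"ty":0,"tz":0,"wx":0,"wy":0,"wz":0,"gripper":-0.5},{"tx":-0.05,"ty":0,"tz":0,"wx":0,"wy":0,"wz":0,"gripper":-0.5},{"tx":-0.05,"ty":0,"tz":0,"wx":0,"wy":0,"wz":0,"gripper":-0.5},{"tx":-0.5,"ty":0,"tz":0,"wx":0,"wy":0,"wz":0,"gripper":-0.5},{"tx":-3,"ty":0,"tz":0,"wx":0,"wy":0,"wz":0,"gripper":-0.5},{"tx":-7,"ty":0,"tz":0,"wx":0,"wy":0,"wz":0,"gripper":-0.5},{"tx":-11,"ty":0,"tz":0,"wx":0,"wy":0,"wz":0,"gripper":-0.5},{"tx":-13,"ty":0,"tz":0,"wx":0,"wy":0,"wz":0,"gripper":-0.5}]'
python3 - <<'E'
from h import *
c=cap("wrist"); save(c,"w16"); np.save("w16.npy",c)
k=top(c,21.5,31,400,610,-350,-220); print("kit",len(k),fitrect(k),np.median(k[:,2]))
w=cloud(c); X,Y,Z=w[...,0],w[...,1],w[...,2]
Q=w[(Z>11)&(Z<21)&(X>390)&(X<620)&(Y<-210)&(Y>-370)]
for x0 in (420,450,480):
    q=Q[(Q[:,0]>x0)&(Q[:,0]<x0+20)]; l=q[q[:,1]>-230]; r=q[q[:,1]<-340]; print(x0,l[:,1].mean().round(1) if len(l) else None,r[:,1].mean().round(1) if len(r) else None)
q=Q[(Q[:,1]>-330)&(Q[:,1]<-245)]; print("near/far rim x",q[q[:,0]<420][:,0].mean().round(1),q[q[:,0]>590][:,0].mean())
go([tuple(mat(43,1,110))],96.5)
E
```

```text
time: 24.78
tool_pos: [505.5, -287.7, 120.9]
tcp_rot: [-2.11, 1.564, -0.554]
contact_force: [0.4, -0.8, 0.0]
grip_width: 69.0
kit 9119 yaw -0.75 c [ 504.1 -285.7] L 137.0 W 55.9 25.57629523110853
420 -219.7 -350.6
450 -220.2 -351.0
480 -220.6 -351.5
near/far rim x 403.6 602.9845667485398
t24.8 tcp [ 506.9 -288.6  123.7] jaw 89.2 down-tilt 0.7 w 68.9 F [ 1.6 -1.4  2.4] q [-0.65  0.51  1.49  0.    1.13 -2.21]
  -> [511. 322. 110.] t [ 0.96  0.49 61.07] w [-0.128 -0.007  0.01 ]
```

View pics/w16.png

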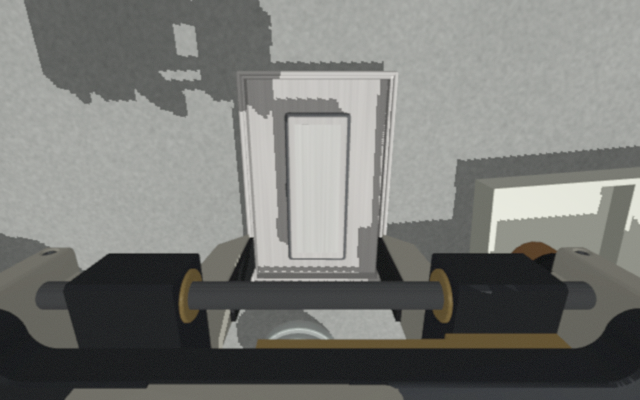

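The kit tin at (317,187) lies mid-tray, at (504.1,-285.7) against the tray centre (503.3,-286.2), yaw −0.75°. Back to the slide box.

```bash
python3 -m creep '[{"tx":0,"ty":0,"tz":3.5,"wx":0,"wy":0,"wz":0,"gripper":-0.3},{"tx":0,"ty":0,"tz":7.5,"wx":0,"wy":0,"wz":0,"gripper":-0.3},{"tx":0,"ty":0,"tz":11.5,"wx":-0.02,"wy":0,"wz":0.01,"gripper":-0.3},{"tx":0,"ty":0,"tz":15.5,"wx":-0.04,"wy":0,"wz":0.01,"gripper":-0.3},{"tx":0,"ty":0,"tz":19.5,"wx":-0.06,"wy":0,"wz":0.01,"gripper":-0.3},{"tx":0,"ty":0,"tz":23.5,"wx":-0.08,"wy":0,"wz":0.01,"gripper":-0.3},{"tx":0,"ty":0,"tz":27.5,"wx":-0.1,"wy":0,"wz":0.01,"gripper":-0.3},{"tx":0,"ty":0,"tz":31.5,"wx":-0.12,"wy":0,"wz":0.01,"gripper":-0.3}]'; python3 -m creep '[{"tx":0,"ty":0,"tz":4,"wx":0,"wy":0,"wz":0,"gripper":-0.3},{"tx":0,"ty":0,"tz":8,"wx":0,"wy":0,"wz":0,"gripper":-0.3},{"tx":0,"ty":0.5,"tz":12,"wx":0,"wy":0,"wz":0,"gripper":-0.3},{"tx":0,"ty":1,"tz":16,"wx":0,"wy":0,"wz":0,"gripper":-0.3},{"tx":0,"ty":1.5,"tz":20,"wx":0,"wy":0,"wz":0,"gripper":-0.3},{"tx":0,"ty":1.5,"tz":24,"wx":0,"wy":0,"wz":0,"gripper":-0.3},{"tx":0,"ty":1.5,"tz":28,"wx":0,"wy":0,"wz":0,"gripper":-0.3},{"tx":0,"ty":1.5,"tz":29,"wx":0,"wy":0,"wz":0,"gripper":-0.3}]'
python3 - <<'E'
from h import *
c=cap("wrist"); save(c,"w17")
Q=top(c,31,39,440,580,270,370); print(len(Q),fitrect(Q),np.median(Q[:,2]))
go([(511,322.3,60),(511,322.3,-12)],96.5)
E
```

```text
time: 25.5
tool_pos: [508.2, 30.3, 116.0]
tcp_rot: [1.503, 1.562, -3.104]
contact_force: [1.0, -0.1, 0.7]
grip_width: 59.3
time: 26.17
tool_pos: [462.0, 320.4, 116.3]
tcp_rot: [1.258, 1.562, 2.938]
contact_force: [-1.5, -0.8, -0.4]
grip_width: 59.8
3733 yaw 7.25 c [506.1 321.9] L 73.7 W 44.6 34.666885821129426
t26.2 tcp [462.1 319.6 116.2] jaw 96.3 down-tilt 0.5 w 59.5 F [-0.5  0.6 -0.4] q [ 0.47  0.5   1.54  0.01  1.11 -1.22]
  -> [511.  322.3  60. ] t [ 5.57 -4.94 -0.28] w [-0.004  0.002 -0.009]
  -> [511.  322.3 -12. ] t [12.77 -5.   -0.3 ] w [-0.004  0.002 -0.009]
```

View pics/w17.png

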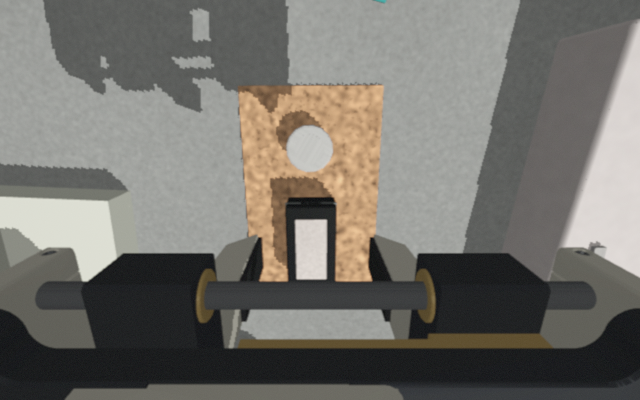

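```bash
python3 -m creep '[{"tx":1,"ty":-3,"tz":-0.2,"wx":0,"wy":0,"wz":-0.009,"gripper":-0.35},{"tx":3,"ty":-5,"tz":-0.25,"wx":0,"wy":0,"wz":-0.009,"gripper":-0.35},{"tx":6,"ty":-5,"tz":-0.25,"wx":0,"wy":0,"wz":-0.009,"gripper":-0.35},{"tx":8,"ty":-5,"tz":-0.25,"wx":0,"wy":0,"wz":-0.009,"gripper":-0.35},{"tx":8,"ty":-5,"tz":-0.25,"wx":0,"wy":0,"wz":-0.009,"gripper":-0.35},{"tx":8,"ty":-5,"tz":-0.25,"wx":0,"wy":0,"wz":-0.009,"gripper":-0.35}]'
python3 - <<'E'
from h import *
go([(511,322.3,-11.5)],96.5)
E
```

```text
time: 26.72
tool_pos: [512.1, 316.6, 35.1]
tcp_rot: [1.772, 1.568, -2.836]
contact_force: [-0.0, 0.1, 1.0]
grip_width: 62.0
t26.7 tcp [512.1 316.6  35.1] jaw 96.0 down-tilt 0.16 w 62.0 F [-0.   0.1  1. ] q [ 0.43  0.66  1.51  0.    0.98 -1.25]
  -> [511.  322.3 -11.5] t [4.66 0.03 0.58] w [-0.009 -0.001 -0.003]
```

```bash
python3 -m creep '[{"tx":0.5,"ty":0,"tz":0.58,"wx":-0.009,"wy":0,"wz":-0.003,"gripper":-0.35},{"tx":2,"ty":0,"tz":0.58,"wx":-0.009,"wy":0,"wz":-0.003,"gripper":-0.35},{"tx":3.5,"ty":0,"tz":0.58,"wx":-0.009,"wy":0,"wz":-0.003,"gripper":-0.35},{"tx":4.4,"ty":0,"tz":0.58,"wx":-0.009,"wy":0,"wz":-0.003,"gripper":-0.35},{"tx":4.4,"ty":0,"tz":0.58,"wx":-0.009,"wy":0,"wz":-0.003,"gripper":-0.35},{"tx":4.4,"ty":0,"tz":0.58,"wx":-0.009,"wy":0,"wz":-0.003,"gripper":-0.35}]'
python3 - <<'E'
from h import *
go([(511,322.3,-11.5)],96.5)
E
```

```text
time: 27.22
tool_pos: [512.2, 324.1, -7.4]
tcp_rot: [-1.35, 1.567, 0.335]
contact_force: [0.7, 0.5, 0.7]
grip_width: 62.1
t27.2 tcp [512.2 324.1  -7.4] jaw 96.6 down-tilt 0.23 w 62.1 F [0.7 0.5 0.7] q [ 0.44  0.72  1.53 -0.    0.89 -1.25]
  -> [511.  322.3 -11.5] t [ 0.41  0.14 -0.16] w [0.001 0.001 0.004]
```

```bash
python3 -m creep '[{"tx":0.2,"ty":0.1,"tz":-0.16,"wx":0,"wy":0,"wz":0.004,"gripper":-0.35},{"tx":0.4,"ty":0.1,"tz":-0.16,"wx":0,"wy":0,"wz":0.004,"gripper":-0.35},{"tx":0.4,"ty":0.1,"tz":-0.16,"wx":0,"wy":0,"wz":0.004,"gripper":-0.35},{"tx":0.4,"ty":0.1,"tz":-0.16,"wx":0,"wy":0,"wz":0.004,"gripper":-0.35}]';  python3 -m creep '[{"tx":0,"ty":0,"tz":0,"wx":0,"wy":0,"wz":0,"gripper":1},{"tx":0,"ty":0,"tz":0,"wx":0,"wy":0,"wz":0,"gripper":1},{"tx":0,"ty":0,"tz":0,"wx":0,"wy":0,"wz":0,"gripper":1},{"tx":0,"ty":0,"tz":0,"wx":0,"wy":0,"wz":0,"gripper":1},{"tx":0,"ty":0,"tz":0,"wx":0,"wy":0,"wz":0,"gripper":1}]'
python3 - <<'E'
from h import *
go([(511,322.3,60),box(0,66,80),box(0,66,-10)],93.65)
E
```

```text
time: 27.55
tool_pos: [511.3, 322.1, -11.7]
tcp_rot: [0.503, 1.57, 2.188]
contact_force: [0.7, 0.9, -0.1]
grip_width: 62.1
time: 27.97
tool_pos: [511.2, 322.1, -12.0]
tcp_rot: [0.881, 1.57, 2.567]
contact_force: [-1.3, -0.8, 0.5]
grip_width: 45.6
t28.0 tcp [511.2 322.1 -12. ] jaw 96.5 down-tilt 0.06 w 45.6 F [-1.3 -0.8  0.5] q [ 0.44  0.72  1.53  0.    0.89 -1.25]
  -> [511.  322.3  60. ] t [-7.2   0.02  0.02] w [ 0.051  0.001 -0.001]
  -> [575.8  76.2  80. ] t [ -9.22  -3.61 -25.17] w [ 0.051  0.001 -0.001]
  -> [575.8  76.2 -10. ] t [ -0.22  -3.62 -25.17] w [ 0.051  0.001 -0.001]
```

```bash
python3 -m creep '[{"tx":-1.5,"ty":0,"tz":0,"wx":0,"wy":0,"wz":0,"gripper":1},{"tx":-4.5,"ty":0,"tz":0,"wx":0,"wy":0,"wz":0,"gripper":1},{"tx":-7.5,"ty":-0.2,"tz":-1,"wx":0,"wy":0,"wz":0,"gripper":1},{"tx":-9,"ty":-0.6,"tz":-4,"wx":0.01,"wy":0,"wz":0,"gripper":1},{"tx":-9.2,"ty":-1.2,"tz":-8,"wx":0.02,"wy":0,"wz":0,"gripper":1},{"tx":-9.2,"ty":-1.8,"tz":-12,"wx":0.03,"wy":0,"wz":0,"gripper":1},{"tx":-9.2,"ty":-2.4,"tz":-16,"wx":0.04,"wy":0,"wz":0,"gripper":1},{"tx":-9.2,"ty":-3,"tz":-20,"wx":0.05,"wy":0,"wz":0,"gripper":1}]'; python3 -m creep '[{"tx":0,"ty":-0.3,"tz":-2.5,"wx":0,"wy":0,"wz":0,"gripper":1},{"tx":0,"ty":-0.6,"tz":-4,"wx":0,"wy":0,"wz":0,"gripper":1},{"tx":0,"ty":-0.6,"tz":-4.7,"wx":0,"wy":0,"wz":0,"gripper":1},{"tx":0,"ty":-0.6,"tz":-4.7,"wx":0,"wy":0,"wz":0,"gripper":1},{"tx":0,"ty":-0.6,"tz":-4.7,"wx":0,"wy":0,"wz":0,"gripper":1}]'
python3 - <<'E'
from h import *
c=cap("wrist"); save(c,"w18"); np.save("w18.npy",c)
go([box(0,66,-9)],93.65)
w=cloud(c); q=w.reshape(-1,3); q=q[~np.isnan(q).any(1)]
# to box frame
d=q[:,:2]-BOX; bx=d[:,0]*np.cos(BY)+d[:,1]*np.sin(BY); by=-d[:,0]*np.sin(BY)+d[:,1]*np.cos(BY); z=q[:,2]
r=(abs(z-35)<4)&(abs(bx)<95)&(abs(by)<145)
print("front rim bx",np.percentile(bx[r&(bx<-70)&(abs(by)<120)],[2,50,98]).round(1))
m=r&(by>110)&(bx>-70)&(bx<70); print("left rim by",np.percentile(by[m],[2,50,98]).round(1), [by[m&(abs(bx-k)<10)].mean().round(1) for k in(-60,-40,-20)])
m=(abs(z-25)<4)&(abs(by)<15)&(bx<60)&(bx>-80); print("divider by",np.percentile(by[m],[2,50,98]).round(1),[by[m&(abs(bx-k)<10)].mean().round(1) for k in(-70,-50,-20)])
E
```

```text
time: 28.63
tool_pos: [563.8, 125.1, 79.9]
tcp_rot: [1.039, 1.57, 2.674]
contact_force: [0.6, -0.4, -0.7]
grip_width: 46.1
time: 29.05
tool_pos: [572.4, 80.8, 79.6]
tcp_rot: [1.01, 1.569, 2.645]
contact_force: [-0.4, 1.0, -0.9]
grip_width: 46.1
t29.1 tcp [572.4  81.3  79.6] jaw 93.7 down-tilt 0.1 w 45.7 F [-0.7 -0.3 -1.3] q [ 0.01  0.56  1.54  0.    1.04 -1.63]
  -> [575.8  76.2  -9. ] t [ 8.86 -0.32 -0.54] w [ 0.001  0.001 -0.001]
front rim bx [-87.4 -85.3 -82.6]
left rim by [130.4 132.8 135.6] [np.float64(132.7), np.float64(132.7), np.float64(132.7)]
divider by [-1.4  1.1  2.9] [np.float64(0.9), np.float64(0.9), np.float64(1.1)]
```

View pics/w18.png

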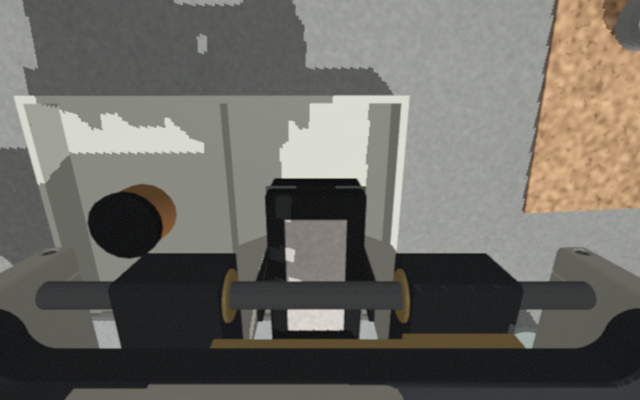

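The slide box at (316,260) is held level over the empty bay, with the pot untouched at (130,222). Rims and divider land within 1 mm of my box frame. Lowering.

```bash
python3 -m creep '[{"tx":0.5,"ty":-0.32,"tz":-0.54,"wx":0,"wy":0,"wz":0,"gripper":1},{"tx":2.5,"ty":-0.32,"tz":-0.54,"wx":0,"wy":0,"wz":0,"gripper":1},{"tx":5,"ty":-0.32,"tz":-0.54,"wx":0,"wy":0,"wz":0,"gripper":1},{"tx":7.5,"ty":-0.32,"tz":-0.54,"wx":0,"wy":0,"wz":0,"gripper":1},{"tx":8.4,"ty":-0.32,"tz":-0.54,"wx":0,"wy":0,"wz":0,"gripper":1},{"tx":8.4,"ty":-0.32,"tz":-0.54,"wx":0,"wy":0,"wz":0,"gripper":1},{"tx":8.4,"ty":-0.32,"tz":-0.54,"wx":0,"wy":0,"wz":0,"gripper":1}]'
python3 - <<'E'
from h import *
go([box(0,66,-10)],93.65)
E
```

```text
time: 29.68
tool_pos: [576.4, 75.6, -4.2]
tcp_rot: [1.159, 1.569, 2.795]
contact_force: [-0.2, 0.0, -0.6]
grip_width: 46.0
t29.7 tcp [576.4  75.6  -4.2] jaw 93.7 down-tilt 0.08 w 46.0 F [-0.2  0.  -0.6] q [-0.    0.68  1.6   0.    0.86 -1.64]
  -> [575.8  76.2 -10. ] t [0.58 0.05 0.06] w [ 0.001  0.001 -0.001]
```

```bash
python3 -m creep '[{"tx":0.2,"ty":0.05,"tz":0.05,"wx":0,"wy":0,"wz":0,"gripper":1},{"tx":0.45,"ty":0.05,"tz":0.05,"wx":0,"wy":0,"wz":0,"gripper":1},{"tx":0.45,"ty":0.05,"tz":0.05,"wx":0,"wy":0,"wz":0,"gripper":1}]';python3 -m creep '[{"tx":0.1,"ty":0,"tz":0,"wx":0,"wy":0,"wz":0,"gripper":1},{"tx":0.1,"ty":0,"tz":0,"wx":0,"wy":0,"wz":0,"gripper":1},{"tx":0.1,"ty":0,"tz":0,"wx":0,"wy":0,"wz":0,"gripper":1}]';python3 -m creep '[{"tx":0.06,"ty":0,"tz":0,"wx":0,"wy":0,"wz":0,"gripper":1},{"tx":0.06,"ty":0,"tz":0,"wx":0,"wy":0,"wz":0,"gripper":1},{"tx":0.06,"ty":0,"tz":0,"wx":0,"wy":0,"wz":0,"gripper":1}]'
```

```text
time: 29.93
tool_pos: [576.2, 75.7, -8.1]
tcp_rot: [-0.798, 1.57, 0.837]
contact_force: [-0.8, -0.3, -1.1]
grip_width: 45.9
time: 30.18
tool_pos: [575.8, 75.5, -9.5]
tcp_rot: [0.844, 1.57, 2.479]
contact_force: [0.6, -0.1, -0.1]
grip_width: 45.7
time: 30.43
tool_pos: [575.9, 75.5, -10.0]
tcp_rot: [0.799, 1.57, 2.434]
contact_force: [-0.9, -0.3, 3.7]
grip_width: 45.8
```

```bash
python3 -m creep '[{"tx":0,"ty":0,"tz":0,"wx":0,"wy":0,"wz":0,"gripper":-0.3},{"tx":0,"ty":0,"tz":0,"wx":0,"wy":0,"wz":0,"gripper":-0.3},{"tx":0,"ty":0,"tz":0,"wx":0,"wy":0,"wz":0,"gripper":-0.3},{"tx":-1,"ty":0,"tz":0,"wx":0,"wy":0,"wz":0,"gripper":-0.3},{"tx":-4,"ty":0,"tz":0,"wx":0,"wy":0,"wz":0,"gripper":-0.3},{"tx":-8,"ty":0,"tz":0,"wx":0,"wy":0,"wz":0,"gripper":-0.3},{"tx":-12,"ty":0,"tz":0,"wx":0,"wy":0,"wz":0,"gripper":-0.3},{"tx":-12,"ty":0,"tz":0,"wx":0,"wy":0,"wz":0,"gripper":-0.3}]'
python3 - <<'E'
from h import *
c=cap("wrist"); save(c,"w19"); np.save("w19.npy",c)
Q=top(c,32,41,520,640,40,110); print(len(Q),fitrect(Q),np.median(Q[:,2]),box(0,66,0))
go([(420.3,311.2,100),(420.3,311.2,-12.5)],96.5)
E
```

```text
time: 31.1
tool_pos: [580.5, 75.6, 118.5]
tcp_rot: [-1.602, 1.557, 0.033]
contact_force: [1.8, -0.7, 0.5]
grip_width: 59.9
4882 yaw 2.75 c [575.4  76.2] L 82.7 W 44.8 36.633448093115305 [575.79834508  76.16612252   0.        ]
t31.1 tcp [578.9  75.6 115. ] jaw 93.7 down-tilt 0.52 w 59.5 F [ 0.3 -0.6  0.2] q [-0.    0.53  1.5   0.    1.11 -1.64]
  -> [420.3 311.2 100. ] t [ 1.37 14.32 24.53] w [-0.049 -0.     0.009]
  -> [420.3 311.2 -12.5] t [12.62 14.42 24.53] w [-0.049 -0.     0.009]
```

View pics/w19.png

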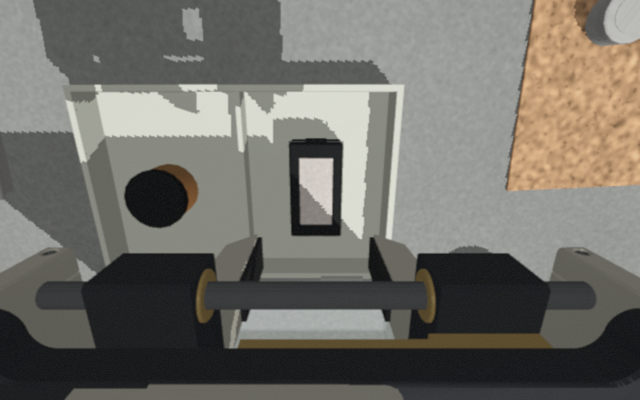

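The slide box at (316,188) lies mid-bay at (575.4,76.2) against the target (575.8,76.2), top at 36.6 mm. Now the pin tin.

```bash
python3 -m creep '[{"tx":0,"ty":2,"tz":3.5,"wx":0,"wy":0,"wz":0,"gripper":-0.3},{"tx":0,"ty":4,"tz":7,"wx":-0.01,"wy":0,"wz":0,"gripper":-0.3},{"tx":0,"ty":6,"tz":10.5,"wx":-0.02,"wy":0,"wz":0,"gripper":-0.3},{"tx":0,"ty":8,"tz":14,"wx":-0.03,"wy":0,"wz":0.009,"gripper":-0.3},{"tx":0,"ty":10,"tz":17.5,"wx":-0.04,"wy":0,"wz":0.009,"gripper":-0.3},{"tx":0,"ty":12,"tz":21,"wx":-0.049,"wy":0,"wz":0.009,"gripper":-0.3},{"tx":1.4,"ty":14,"tz":24,"wx":-0.049,"wy":0,"wz":0.009,"gripper":-0.3},{"tx":2,"ty":14.4,"tz":24.5,"wx":-0.049,"wy":0,"wz":0.009,"gripper":-0.3}]'; python3 -m creep '[{"tx":1,"ty":0,"tz":0,"wx":0,"wy":0,"wz":0,"gripper":-0.3},{"tx":3,"ty":0,"tz":0,"wx":0,"wy":0,"wz":0,"gripper":-0.3},{"tx":3,"ty":0,"tz":0,"wx":0,"wy":0,"wz":0,"gripper":-0.3},{"tx":3,"ty":0,"tz":0,"wx":0,"wy":0,"wz":0,"gripper":-0.3}]'
python3 - <<'E'
from h import *
c=cap("wrist"); save(c,"w20")
Q=top(c,18,30,370,460,270,360); print(len(Q),fitrect(Q),np.median(Q[:,2]))
go([(420.3,311.2,-12)],96.5)
E
```

```text
time: 31.82
tool_pos: [412.1, 313.9, 88.6]
tcp_rot: [1.479, 1.558, -3.116]
contact_force: [-1.0, -1.0, -0.8]
grip_width: 59.8
time: 32.15
tool_pos: [416.0, 309.3, 58.9]
tcp_rot: [1.617, 1.558, -2.984]
contact_force: [0.6, 0.3, 0.1]
grip_width: 59.6
2247 yaw -4.25 c [420.3 311.2] L 38.4 W 37.7 22.6360696678166
t32.2 tcp [416.7 309.7  59.8] jaw 96.4 down-tilt 0.62 w 59.7 F [-0.  -0.2  0.2] q [ 0.49  0.5   1.72  0.01  0.93 -1.2 ]
  -> [420.3 311.2 -12. ] t [ 7.17 -0.45  0.1 ] w [-0.002  0.    -0.011]
```

```bash
python3 -m creep '[{"tx":2,"ty":-0.3,"tz":0.1,"wx":0,"wy":0,"wz":-0.011,"gripper":-0.3},{"tx":4,"ty":-0.4,"tz":0.1,"wx":0,"wy":0,"wz":-0.011,"gripper":-0.3},{"tx":6,"ty":-0.4,"tz":0.1,"wx":0,"wy":0,"wz":-0.011,"gripper":-0.3},{"tx":6.7,"ty":-0.4,"tz":0.1,"wx":0,"wy":0,"wz":-0.011,"gripper":-0.3},{"tx":6.7,"ty":-0.4,"tz":0.1,"wx":0,"wy":0,"wz":-0.011,"gripper":-0.3},{"tx":6.7,"ty":-0.4,"tz":0.1,"wx":0,"wy":0,"wz":-0.011,"gripper":-0.3}]'
python3 - <<'E'
from h import *
go([(420.3,311.2,-12)],96.5)
E
```

```text
time: 32.7
tool_pos: [420.1, 312.1, -6.4]
tcp_rot: [-1.013, 1.569, 0.671]
contact_force: [-0.5, 0.1, 0.7]
grip_width: 59.6
t32.7 tcp [420.1 312.1  -6.4] jaw 96.4 down-tilt 0.12 w 59.6 F [-0.5  0.1  0.7] q [ 0.49  0.61  1.77  0.    0.76 -1.19]
  -> [420.3 311.2 -12. ] t [ 0.56 -0.01 -0.09] w [-0.001  0.001  0.002]
```

```bash
python3 -m creep '[{"tx":0.3,"ty":0,"tz":-0.1,"wx":0,"wy":0,"wz":0.002,"gripper":-0.3},{"tx":0.55,"ty":0,"tz":-0.1,"wx":0,"wy":0,"wz":0.002,"gripper":-0.3},{"tx":0.55,"ty":0,"tz":-0.1,"wx":0,"wy":0,"wz":0.002,"gripper":-0.3}]';  python3 -m creep '[{"tx":0,"ty":0,"tz":0,"wx":0,"wy":0,"wz":0,"gripper":1},{"tx":0,"ty":0,"tz":0,"wx":0,"wy":0,"wz":0,"gripper":1},{"tx":0,"ty":0,"tz":0,"wx":0,"wy":0,"wz":0,"gripper":1},{"tx":0,"ty":0,"tz":0,"wx":0,"wy":0,"wz":0,"gripper":1},{"tx":0,"ty":0,"tz":0,"wx":0,"wy":0,"wz":0,"gripper":1}]'
python3 - <<'E'
from h import *
go([(575.5,76.2,90),(575.5,76.2,22)],93.65)
E
```

```text
time: 32.95
tool_pos: [419.7, 311.3, -12.2]
tcp_rot: [0.126, 1.57, 1.81]
contact_force: [-0.2, -0.1, 0.6]
grip_width: 59.6
time: 33.37
tool_pos: [419.5, 311.3, -12.5]
tcp_rot: [0.691, 1.57, 2.375]
contact_force: [0.1, -0.8, 1.6]
grip_width: 39.0
t33.4 tcp [419.5 311.3 -12.5] jaw 96.5 down-tilt 0.07 w 39.0 F [ 0.1 -0.8  1.6] q [ 0.49  0.62  1.78  0.    0.75 -1.19]
  -> [575.5  76.2  90. ] t [-10.28 -12.84 -25.11] w [ 0.05   0.001 -0.001]
  -> [575.5  76.2  22. ] t [ -3.48 -12.85 -25.12] w [ 0.05   0.001 -0.001]
```

```bash
python3 -m creep '[{"tx":-1.5,"ty":0,"tz":0,"wx":0,"wy":0,"wz":0,"gripper":1},{"tx":-4.5,"ty":0,"tz":0,"wx":0,"wy":0,"wz":0,"gripper":1},{"tx":-7.5,"ty":-0.5,"tz":-1,"wx":0,"wy":0,"wz":0,"gripper":1},{"tx":-9.5,"ty":-2,"tz":-4,"wx":0.01,"wy":0,"wz":0,"gripper":1},{"tx":-10.3,"ty":-4,"tz":-7.5,"wx":0.02,"wy":0,"wz":0,"gripper":1},{"tx":-10.3,"ty":-5.8,"tz":-11,"wx":0.03,"wy":0,"wz":0,"gripper":1},{"tx":-10.3,"ty":-7.5,"tz":-14.5,"wx":0.04,"wy":0,"wz":0,"gripper":1},{"tx":-10.3,"ty":-9.3,"tz":-18,"wx":0.05,"wy":0,"wz":0,"gripper":1}]'; python3 -m creep '[{"tx":0,"ty":-1.5,"tz":-3,"wx":0,"wy":0,"wz":0,"gripper":1},{"tx":0,"ty":-2.8,"tz":-5.5,"wx":0,"wy":0,"wz":0,"gripper":1},{"tx":0,"ty":-3.2,"tz":-6.6,"wx":0,"wy":0,"wz":0,"gripper":1},{"tx":1,"ty":-3.2,"tz":-6.6,"wx":0,"wy":0,"wz":0,"gripper":1},{"tx":3,"ty":-3.2,"tz":-6.6,"wx":0,"wy":0,"wz":0,"gripper":1},{"tx":3,"ty":-3.2,"tz":-6.6,"wx":0,"wy":0,"wz":0,"gripper":1},{"tx":3,"ty":-3.2,"tz":-6.6,"wx":0,"wy":0,"wz":0,"gripper":1}]'
python3 - <<'E'
from h import *
go([(575.5,76.2,23)],93.65)
c=cap("wrist"); save(c,"w21")
E
```

```text
time: 34.03
tool_pos: [532.8, 141.2, 90.4]
tcp_rot: [0.739, 1.57, 2.373]
contact_force: [1.6, 1.1, -1.4]
grip_width: 38.9
time: 34.62
tool_pos: [566.4, 80.2, 58.8]
tcp_rot: [1.318, 1.566, 2.954]
contact_force: [-0.5, 0.2, -0.2]
grip_width: 39.5
t34.6 tcp [566.4  80.2  58.8] jaw 93.7 down-tilt 0.29 w 39.5 F [-0.5  0.2 -0.2] q [ 0.01  0.58  1.58  0.    0.99 -1.63]
  -> [575.5  76.2  23. ] t [ 3.57 -0.9  -0.46] w [ 0.001  0.001 -0.005]
```

View pics/w21.png

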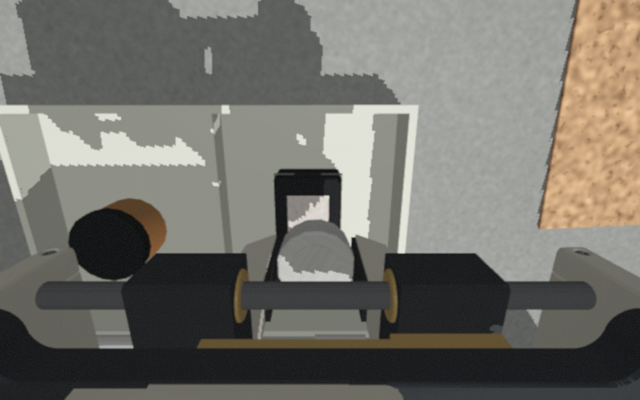

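The pin tin at (316,250) is held level above the slide box at (308,200).

```bash
python3 -m creep '[{"tx":0.5,"ty":-0.9,"tz":-0.45,"wx":0,"wy":0,"wz":-0.004,"gripper":1},{"tx":1.5,"ty":-0.9,"tz":-0.45,"wx":0,"wy":0,"wz":-0.004,"gripper":1},{"tx":2.7,"ty":-0.9,"tz":-0.45,"wx":0,"wy":0,"wz":-0.004,"gripper":1},{"tx":2.9,"ty":-0.9,"tz":-0.45,"wx":0,"wy":0,"wz":-0.004,"gripper":1},{"tx":2.9,"ty":-0.9,"tz":-0.45,"wx":0,"wy":0,"wz":-0.004,"gripper":1},{"tx":2.9,"ty":-0.9,"tz":-0.45,"wx":0,"wy":0,"wz":-0.004,"gripper":1}]'
python3 - <<'E'
from h import *
go([(575.5,76.2,21.5)],93.65)
E
```

```text
time: 35.17
tool_pos: [577.7, 75.1, 31.1]
tcp_rot: [-1.32, 1.568, 0.314]
contact_force: [-0.0, -0.4, -0.7]
grip_width: 39.2
t35.2 tcp [577.7  75.1  31.1] jaw 93.6 down-tilt 0.18 w 39.2 F [-0.  -0.4 -0.7] q [-0.    0.63  1.57  0.    0.93 -1.64]
  -> [575.5  76.2  21.5] t [0.96 0.22 0.12] w [-0.     0.001  0.003]
```

```bash
python3 -m creep '[{"tx":0.4,"ty":0.25,"tz":0.1,"wx":0,"wy":0,"wz":0.002,"gripper":1},{"tx":0.8,"ty":0.25,"tz":0.1,"wx":0,"wy":0,"wz":0.002,"gripper":1},{"tx":0.8,"ty":0.25,"tz":0.1,"wx":0,"wy":0,"wz":0.002,"gripper":1},{"tx":0.8,"ty":0.25,"tz":0.1,"wx":0,"wy":0,"wz":0.002,"gripper":1}]';python3 -m creep '[{"tx":0.1,"ty":0,"tz":0,"wx":0,"wy":0,"wz":0,"gripper":1},{"tx":0.1,"ty":0,"tz":0,"wx":0,"wy":0,"wz":0,"gripper":1},{"tx":0.1,"ty":0,"tz":0,"wx":0,"wy":0,"wz":0,"gripper":1}]'
```

```text
time: 35.5
tool_pos: [574.8, 75.9, 22.9]
tcp_rot: [-0.688, 1.57, 0.946]
contact_force: [-0.4, 0.3, -0.8]
grip_width: 39.4
time: 35.75
tool_pos: [575.1, 75.9, 22.1]
tcp_rot: [-0.995, 1.569, 0.639]
contact_force: [-0.2, 0.3, -1.3]
grip_width: 39.2
```

```bash
python3 -m creep '[{"tx":0.07,"ty":0,"tz":0,"wx":0,"wy":0,"wz":0,"gripper":1},{"tx":0.07,"ty":0,"tz":0,"wx":0,"wy":0,"wz":0,"gripper":1},{"tx":0.07,"ty":0,"tz":0,"wx":0,"wy":0,"wz":0,"gripper":1}]';python3 -m creep '[{"tx":0.05,"ty":0,"tz":0,"wx":0,"wy":0,"wz":0,"gripper":1},{"tx":0.05,"ty":0,"tz":0,"wx":0,"wy":0,"wz":0,"gripper":1},{"tx":0.05,"ty":0,"tz":0,"wx":0,"wy":0,"wz":0,"gripper":1}]'
```

```text
time: 36.0
tool_pos: [575.2, 75.9, 21.6]
tcp_rot: [-1.139, 1.569, 0.495]
contact_force: [-0.1, -0.4, 1.8]
grip_width: 39.2
time: 36.25
tool_pos: [575.3, 75.9, 21.5]
tcp_rot: [-1.218, 1.569, 0.416]
contact_force: [-2.6, -0.7, 4.5]
grip_width: 39.3
```

Contact at 21.5 as predicted. Releasing and rising to above the cover's height.

```bash
python3 -m creep '[{"tx":-0.05,"ty":0,"tz":0,"wx":0,"wy":0,"wz":0,"gripper":-0.3},{"tx":-0.05,"ty":0,"tz":0,"wx":0,"wy":0,"wz":0,"gripper":-0.3},{"tx":-0.05,"ty":0,"tz":0,"wx":0,"wy":0,"wz":0,"gripper":-0.3},{"tx":-0.5,"ty":0,"tz":0,"wx":0,"wy":0,"wz":0,"gripper":-0.3},{"tx":-3,"ty":0,"tz":0,"wx":0,"wy":0,"wz":0,"gripper":-0.3},{"tx":-7,"ty":0,"tz":0,"wx":0,"wy":0,"wz":0,"gripper":-0.3},{"tx":-11,"ty":0,"tz":0,"wx":0,"wy":0,"wz":0,"gripper":-0.3},{"tx":-15,"ty":0,"tz":0,"wx":0,"wy":0,"wz":0,"gripper":-0.3}]'
python3 - <<'E'
from h import *
c=cap("wrist"); save(c,"w22"); np.save("w22.npy",c)
Q=top(c,33,40,520,640,40,110); print("slide",len(Q),fitrect(Q),np.median(Q[:,2]))
Q=top(c,53,62,520,640,40,110); print("pin",len(Q),fitrect(Q),np.median(Q[:,2]))
s=cap("scene"); save(s,"s22"); w=cloud(s); X,Y,Z=w[...,0],w[...,1],w[...,2]
h=w[(Z>225)&(X>670)&(X<760)&(abs(Y-15)<48)]; print("bar",np.median(h,0).round(1),h[:,0].min().round(1),h[:,0].max().round(1),h[:,2].max().round(1))
hb=w[(Z>248)&(X>670)&(X<760)&(abs(Y-15)<45)]; print(hb.mean(0).round(1))
print(handle(1.52).round(1))
go([handle(1.52)+[0,0,100],],3.65)
E
```

```text
time: 36.92
tool_pos: [574.4, 75.8, 172.5]
tcp_rot: [-0.06, 1.57, 1.574]
contact_force: [1.7, -0.1, 0.7]
grip_width: 59.6
slide 2083 yaw 3.75 c [575.7  76.3] L 83.8 W 45.3 36.50941995351798
pin 1288 yaw 5.00 c [575.9  76.4] L 37.8 W 37.6 56.58667069944764
bar [712.7   7.6 255.3] 703.9 719.8 259.6
[712.1  14.7 255.2]
[708.3  18.5 253.4]
t37.0 tcp [578.7  75.9 178.4] jaw 93.6 down-tilt 0.84 w 59.7 F [ 0.8  0.2 -0.1] q [-0.    0.46  1.42  0.    1.25 -1.64]
  -> [708.3  18.5 353.4] t [-17.31 -12.82  -6.55] w [1.57  0.011 0.012]
```

View pics/w22.png

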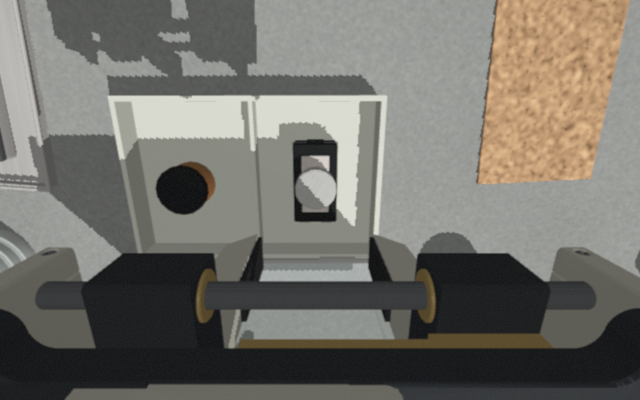

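View pics/s22.png

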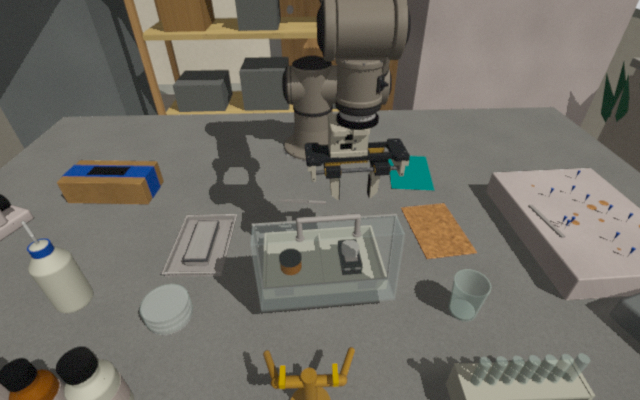

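The pin tin at (315,188) stands centred on the slide box at (575.9,76.4) against (575.7,76.3), top at 56.6 mm. The kit tin is in the tray at scene (202,241) and the pot is in place. Next I close the cover, with its bar at about (709,18,253).

```bash
python3 -m creep '[{"tx":-4,"ty":0,"tz":0,"wx":0,"wy":0,"wz":0,"gripper":0.1},{"tx":-8,"ty":0,"tz":0,"wx":0.12,"wy":0,"wz":0,"gripper":0.3},{"tx":-12,"ty":0,"tz":0,"wx":0.24,"wy":0,"wz":0,"gripper":0.43},{"tx":-14,"ty":0,"tz":-1,"wx":0.36,"wy":0,"wz":0,"gripper":0.43},{"tx":-14,"ty":0,"tz":-2,"wx":0.48,"wy":0,"wz":0,"gripper":0.43},{"tx":-14,"ty":0,"tz":-3,"wx":0.6,"wy":0,"wz":0,"gripper":0.43},{"tx":-14,"ty":0,"tz":-4,"wx":0.72,"wy":0,"wz":0,"gripper":0.43},{"tx":-14,"ty":0,"tz":-5,"wx":0.84,"wy":0,"wz":0,"gripper":0.43}]'
python3 - <<'E'
from h import *
go([handle(1.52)+[0,0,60],],3.65)
E
```

```text
time: 37.68
tool_pos: [577.8, 25.4, 310.6]
tcp_rot: [0.198, 1.57, 0.986]
contact_force: [0.2, 0.6, -0.1]
grip_width: 26.2
t37.7 tcp [577.8  25.4 310.6] jaw 45.2 down-tilt 0.06 w 26.2 F [ 0.2  0.6 -0.1] q [-0.09  0.39  1.17  0.    1.58 -0.88]
  -> [708.3  18.5 313.4] t [-0.27 -9.74  8.71] w [ 0.724  0.001 -0.001]
```

```bash
python3 -m creep '[{"tx":0,"ty":0,"tz":0,"wx":0.12,"wy":0,"wz":0,"gripper":0.43},{"tx":0,"ty":-2,"tz":1.7,"wx":0.24,"wy":0,"wz":0,"gripper":0.43},{"tx":0,"ty":-4,"tz":3.5,"wx":0.36,"wy":0,"wz":0,"gripper":0.43},{"tx":0,"ty":-6,"tz":5.2,"wx":0.48,"wy":0,"wz":0,"gripper":0.43},{"tx":0,"ty":-7.5,"tz":6.8,"wx":0.6,"wy":0,"wz":0,"gripper":0.43},{"tx":0,"ty":-8.2,"tz":7.4,"wx":0.724,"wy":0,"wz":0,"gripper":0.43},{"tx":0,"ty":-8.2,"tz":7.4,"wx":0.724,"wy":0,"wz":0,"gripper":0.43},{"tx":0,"ty":-8.2,"tz":7.4,"wx":0.724,"wy":0,"wz":0,"gripper":0.43}]'
python3 - <<'E'
from h import *
c=cap("wrist"); save(c,"w23"); w=cloud(c)
X,Y,Z=w[...,0],w[...,1],w[...,2]
h=w[(Z>246)&(Z<264)&(X>680)&(X<740)&(Y>22)&(Y<62)]; print(len(h),np.median(h,0).round(1),np.percentile(h[:,0],[2,98]).round(1),np.percentile(h[:,2],98).round(1))
for y in(30,40,50,60): q=h[abs(h[:,1]-y)<4]; print(y,len(q),q.mean(0).round(1) if len(q) else '')
go([handle(1.52)+[0,0,-39],],3.65)
E
```

```text
time: 38.35
tool_pos: [688.1, 21.1, 309.7]
tcp_rot: [2.275, 1.569, 2.349]
contact_force: [-0.8, 0.0, -0.5]
grip_width: 26.1
645 [706.2  42.4 257.1] [701.2 711.6] 258.8
30 123 [707.2  30.  256.8]
40 129 [706.2  40.  256.8]
50 135 [705.9  50.  256.9]
60 104 [705.1  59.  256.9]
t38.4 tcp [687.8  21.1 310.4] jaw 4.2 down-tilt 0.05 w 26.3 F [-0.9 -0.2 -0.7] q [-0.08  0.64  0.76  0.    1.74 -0.15]
  -> [708.3  18.5 214.4] t [ 9.6  -0.42  2.03] w [ 0.01  -0.    -0.001]
```

View pics/w23.png

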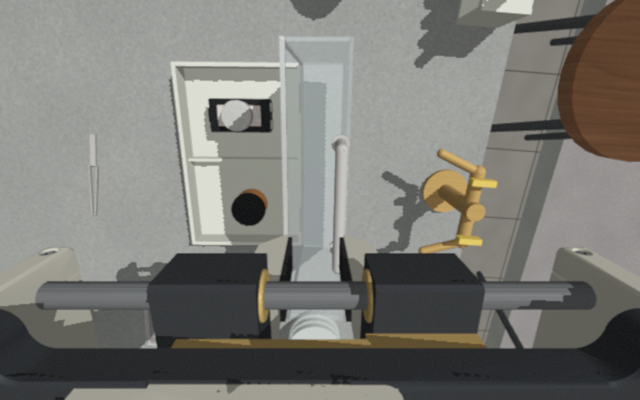

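The wrist view shows the bar at column 340, rows 140–270. It measures x≈707.8 with its top at z=258, which agrees with the model. Gripping it.

```bash
python3 -m creep '[{"tx":0,"ty":-0.4,"tz":1.5,"wx":0.01,"wy":0,"wz":0,"gripper":0.43},{"tx":0,"ty":-0.4,"tz":2,"wx":0.01,"wy":0,"wz":0,"gripper":0.43},{"tx":0,"ty":-0.4,"tz":2,"wx":0.01,"wy":0,"wz":0,"gripper":0.43},{"tx":0,"ty":-0.4,"tz":2,"wx":0.01,"wy":0,"wz":0,"gripper":0.43}]'
python3 - <<'E'
from h import *
go([handle(1.52)+[0,0,-39],],3.65)
E
```

```text
time: 38.73
tool_pos: [707.9, 18.6, 311.3]
tcp_rot: [0.662, 1.57, 0.724]
contact_force: [0.8, 0.6, -0.5]
grip_width: 25.8
t38.7 tcp [707.9  18.6 311.3] jaw 3.6 down-tilt 0.07 w 25.8 F [ 0.8  0.6 -0.5] q [-0.08  0.69  0.66  0.    1.79 -0.14]
  -> [708.3  18.5 214.4] t [ 9.69 -0.02  0.03] w [-0.002  0.001 -0.001]
```

```bash
python3 -m creep '[{"tx":3,"ty":0,"tz":0,"wx":0,"wy":0,"wz":0,"gripper":0.43},{"tx":5,"ty":0,"tz":0,"wx":0,"wy":0,"wz":0,"gripper":0.43},{"tx":7,"ty":0,"tz":0,"wx":0,"wy":0,"wz":0,"gripper":0.43},{"tx":9,"ty":0,"tz":0,"wx":0,"wy":0,"wz":0,"gripper":0.43},{"tx":9.5,"ty":0,"tz":0,"wx":0,"wy":0,"wz":0,"gripper":0.43},{"tx":9.5,"ty":0,"tz":0,"wx":0,"wy":0,"wz":0,"gripper":0.43}]';  python3 -m creep '[{"tx":0,"ty":0,"tz":0,"wx":0,"wy":0,"wz":0,"gripper":1},{"tx":0,"ty":0,"tz":0,"wx":0,"wy":0,"wz":0,"gripper":1},{"tx":0,"ty":0,"tz":0,"wx":0,"wy":0,"wz":0,"gripper":1},{"tx":0,"ty":0,"tz":0,"wx":0,"wy":0,"wz":0,"gripper":1},{"tx":0,"ty":0,"tz":0,"wx":0,"wy":0,"wz":0,"gripper":1}]'
python3 - <<'E'
from h import *
go([handle(t)+[0,0,-39] for t in np.arange(1.5,0.65,-.1)],3.65)
E
```

```text
time: 39.23
tool_pos: [707.2, 18.7, 214.8]
tcp_rot: [2.655, 1.568, 2.716]
contact_force: [-0.0, -0.6, 0.5]
grip_width: 26.3
time: 39.65
tool_pos: [707.6, 18.4, 217.8]
tcp_rot: [1.03, 1.57, 1.09]
contact_force: [-6.4, 0.8, 4.9]
grip_width: 9.0
t39.6 tcp [707.6  18.4 217.8] jaw 3.5 down-tilt 0.03 w 9.0 F [-6.4  0.8  4.9] q [-0.08  0.7   0.89  0.    1.55 -0.14]
  -> [703.9  18.2 215.1] t [ 0.27 -0.   -0.37] w [-0.003  0.    -0.   ]
  -> [682.   16.8 217.7] t [ 0.01 -0.01 -2.57] w [-0.003  0.    -0.   ]
  -> [659.9  15.4 218.1] t [-0.02 -0.02 -4.78] w [-0.003  0.    -0.   ]
  -> [637.9  14.  216.2] t [ 0.16 -0.02 -6.98] w [-0.003  0.    -0.   ]
  -> [616.2  12.6 212.2] t [ 0.56 -0.03 -9.16] w [-0.003  0.    -0.   ]
  -> [595.1  11.3 206. ] t [  1.18  -0.04 -11.28] w [-0.003  0.    -0.   ]
  -> [574.6  10.  197.7] t [  2.01  -0.05 -13.33] w [-0.003  0.    -0.   ]
  -> [555.1   8.7 187.5] t [  3.03  -0.05 -15.29] w [-0.003  0.    -0.   ]
  -> [536.6   7.5 175.3] t [  4.25  -0.06 -17.13] w [-0.003  0.    -0.   ]
```

```bash
python3 -m creep '[{"tx":-0.1,"ty":0,"tz":-1.2,"wx":0,"wy":0,"wz":0,"gripper":1},{"tx":-0.25,"ty":0,"tz":-3,"wx":0,"wy":0,"wz":0,"gripper":1},{"tx":-0.3,"ty":0,"tz":-4.8,"wx":0,"wy":0,"wz":0,"gripper":1},{"tx":-0.1,"ty":0,"tz":-7,"wx":0,"wy":0,"wz":0,"gripper":1},{"tx":0.3,"ty":0,"tz":-9.15,"wx":0,"wy":0,"wz":0,"gripper":1},{"tx":0.9,"ty":0,"tz":-11.3,"wx":0,"wy":0,"wz":0,"gripper":1},{"tx":1.75,"ty":0,"tz":-13.3,"wx":0,"wy":0,"wz":0,"gripper":1},{"tx":2.8,"ty":0,"tz":-15.3,"wx":0,"wy":0,"wz":0,"gripper":1}]'
python3 - <<'E'
from h import *
go([handle(t)+[0,0,-36] for t in np.arange(.8,-0.01,-.1)],3.65)
E
```

```text
time: 40.32
tool_pos: [556.6, 9.0, 190.4]
tcp_rot: [-0.093, 1.563, -0.032]
contact_force: [2.1, -1.8, 0.9]
grip_width: 8.8
t40.3 tcp [556.6   9.  190.4] jaw 3.5 down-tilt 0.43 w 8.8 F [ 2.1 -1.8  0.9] q [-0.12  0.41  1.47  0.    1.26 -0.18]
  -> [555.1   8.7 190.5] t [-0.01 -0.02 -0.15] w [-0.003  0.007  0.001]
  -> [536.6   7.5 178.3] t [ 1.2  -0.03 -2.01] w [-0.003  0.007  0.001]
  -> [519.5   6.4 164.3] t [ 2.58 -0.03 -3.73] w [-0.003  0.007  0.001]
  -> [503.9   5.4 148.7] t [ 4.13 -0.04 -5.31] w [-0.003  0.007  0.001]
  -> [489.9   4.6 131.6] t [ 5.83 -0.04 -6.73] w [-0.003  0.007  0.001]
  -> [477.7   3.8 113.2] t [ 7.66 -0.04 -7.96] w [-0.003  0.007  0.001]
  -> [467.3   3.1  93.7] t [ 9.61 -0.05 -9.01] w [-0.003  0.007  0.001]
  -> [459.    2.6  73.2] t [11.65 -0.05 -9.86] w [-0.003  0.007  0.001]
  -> [452.8   2.2  52. ] t [ 13.76  -0.05 -10.51] w [-0.003  0.007  0.001]
```

```bash
python3 -m creep '[{"tx":1.2,"ty":0,"tz":-1.9,"wx":0,"wy":0,"wz":0,"gripper":1},{"tx":2.6,"ty":0,"tz":-3.7,"wx":0,"wy":0,"wz":0,"gripper":1},{"tx":4.1,"ty":0,"tz":-5.3,"wx":0,"wy":0,"wz":0,"gripper":1},{"tx":5.8,"ty":0,"tz":-6.7,"wx":0,"wy":0,"wz":0,"gripper":1},{"tx":7.6,"ty":0,"tz":-7.9,"wx":0,"wy":0,"wz":0,"gripper":1},{"tx":9.6,"ty":0,"tz":-9,"wx":0,"wy":0,"wz":0,"gripper":1},{"tx":11.6,"ty":0,"tz":-9.8,"wx":0,"wy":0,"wz":0,"gripper":1},{"tx":11.6,"ty":0,"tz":-9.8,"wx":0,"wy":0,"wz":0,"gripper":1}]'
python3 - <<'E'
from h import *
go([handle(t)+[0,0,-36] for t in (.1,.05,0)],3.65)
E
```

```text
time: 40.98
tool_pos: [457.5, 3.4, 70.0]
tcp_rot: [0.609, 1.57, 0.669]
contact_force: [0.7, -0.6, -2.5]
grip_width: 8.7
t41.0 tcp [457.5   3.4  70. ] jaw 3.4 down-tilt 0.06 w 8.7 F [ 0.7 -0.6 -2.5] q [-0.16  0.39  1.89  0.    0.86 -0.22]
  -> [459.    2.6  73.2] t [-0.32 -0.09  0.15] w [-0.004  0.001 -0.001]
  -> [455.6   2.4  62.7] t [ 0.74 -0.09 -0.19] w [-0.004  0.001 -0.001]
  -> [452.8   2.2  52. ] t [ 1.8  -0.1  -0.48] w [-0.004  0.001 -0.001]
```

```bash
python3 -m creep '[{"tx":0.5,"ty":0,"tz":-0.15,"wx":0,"wy":0,"wz":0,"gripper":1},{"tx":1,"ty":0,"tz":-0.28,"wx":0,"wy":0,"wz":0,"gripper":1},{"tx":1.5,"ty":0,"tz":-0.4,"wx":0,"wy":0,"wz":0,"gripper":1},{"tx":1.8,"ty":0,"tz":-0.45,"wx":0,"wy":0,"wz":0,"gripper":1},{"tx":1.8,"ty":0,"tz":-0.45,"wx":0,"wy":0,"wz":0,"gripper":1},{"tx":1.8,"ty":0,"tz":-0.45,"wx":0,"wy":0,"wz":0,"gripper":1}]'
```

```text
time: 41.48
tool_pos: [452.6, 3.2, 53.6]
tcp_rot: [2.757, 1.569, 2.818]
contact_force: [-5.6, -3.3, 0.0]
grip_width: 8.9
```

```bash
python3 -m creep '[{"tx":0,"ty":0,"tz":0,"wx":0,"wy":0,"wz":0,"gripper":0.43},{"tx":0,"ty":0,"tz":0,"wx":0,"wy":0,"wz":0,"gripper":0.43},{"tx":0,"ty":0,"tz":0,"wx":0,"wy":0,"wz":0,"gripper":0.43},{"tx":0,"ty":0,"tz":0,"wx":0,"wy":0,"wz":0,"gripper":0.43},{"tx":-3,"ty":0,"tz":0,"wx":0,"wy":0,"wz":0,"gripper":0.43},{"tx":-7,"ty":0,"tz":0,"wx":0,"wy":0,"wz":0,"gripper":0.43},{"tx":-11,"ty":0,"tz":-1,"wx":0,"wy":0,"wz":0,"gripper":0.43},{"tx":-15,"ty":0,"tz":-4,"wx":0,"wy":0,"wz":0,"gripper":0.43}]'; python3 -m creep '[{"tx":-2,"ty":0,"tz":-4,"wx":0,"wy":0,"wz":0,"gripper":0.43},{"tx":-3,"ty":8,"tz":-4,"wx":0,"wy":0,"wz":0,"gripper":0.43},{"tx":-3,"ty":12,"tz":-4,"wx":0,"wy":0,"wz":0,"gripper":0.43},{"tx":-3,"ty":16,"tz":-4,"wx":0,"wy":0,"wz":0,"gripper":0.43},{"tx":-3,"ty":20,"tz":-4,"wx":0,"wy":0,"wz":0,"gripper":0.43},{"tx":-3,"ty":24,"tz":-4,"wx":0,"wy":0,"wz":0,"gripper":0.43},{"tx":-3,"ty":24,"tz":-4,"wx":0,"wy":0,"wz":0,"gripper":0.43},{"tx":-3,"ty":24,"tz":-4,"wx":0,"wy":0,"wz":0,"gripper":0.43}]'
python3 - <<'E'
from h import *
go([(400,200,200)],3.65)
for n in("scene","top"):
    c=cap(n); save(c,n+"24"); np.save(n+"24.npy",c); w=cloud(c); X,Y,Z=w[...,0],w[...,1],w[...,2]
    h=w[(Z>75)&(Z<110)&(X>440)&(X<460)&(abs(Y)<60)]; print(n,"bar",np.median(h,0).round(1))
    for x0 in (500,560,620): q=w[(abs(X-x0)<15)&(Y>-60)&(Y<60)&(Z>70)&(Z<130)]; print(x0,len(q),np.median(q[:,2]).round(1))
    k=top(c,21.5,30,400,610,-350,-220); print("kit",len(k),fitrect(k),np.median(k[:,2]).round(1))
E
```

```text
time: 42.15
tool_pos: [421.1, 0.9, 199.8]
tcp_rot: [-0.009, 1.565, 0.051]
contact_force: [1.1, -1.1, 1.3]
grip_width: 26.5
time: 42.82
tool_pos: [363.8, 243.3, 227.5]
tcp_rot: [0.967, 1.567, 1.032]
contact_force: [-0.8, -0.9, -0.2]
grip_width: 26.0
t42.8 tcp [363.8 243.3 227.5] jaw 3.7 down-tilt 0.25 w 26.0 F [-0.8 -0.9 -0.2] q [0.41 0.16 1.71 0.   1.27 0.35]
  -> [400 200 200] t [ 2.74 -4.57  3.33] w [ 0.001  0.002 -0.004]
scene bar [456.3   8.9  90.8]
500 295 95.4
560 466 95.5
620 563 95.4
kit 939 yaw -0.25 c [ 507.5 -286.2] L 139.4 W 55.8 25.6
top bar [452.5   4.2  91.8]
500 652 95.7
560 673 96.3
620 651 96.2
kit 1299 yaw -1.50 c [ 504.6 -285.5] L 139.0 W 56.2 26.1
```

View pics/scene24.png

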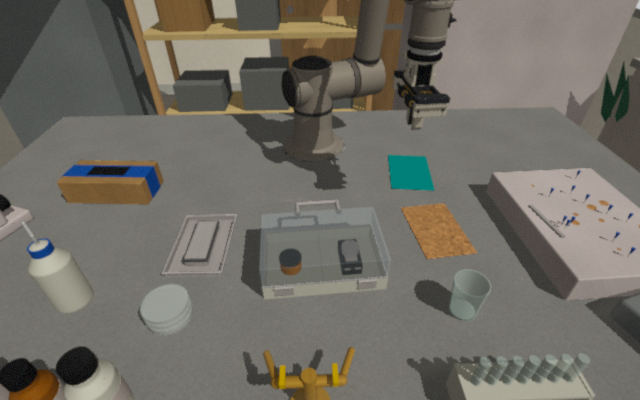

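View pics/top24.png

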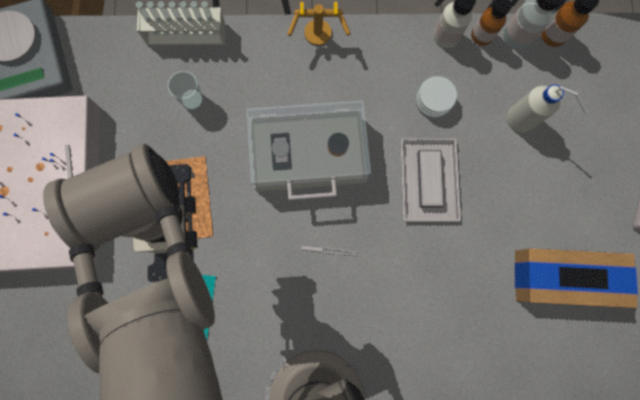

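The cover lies flat at z≈96, as at the start. The pot is at top pixel (338,144), unchanged. The kit is in the tray at (431,178), and the slide box and pin tin are at (281,150). I'm handing it in.

Run:
```python
from h import *
print(close_job()); print(get_obs()["time"])
```

```text
the job is handed in; nothing more can be done
None
the job is handed in; nothing more can be done
```

The whole job was carried out and handed in at about 43 s of the 144 s. The hand-in reports no verdict, so what follows is what my own last checks showed.

**What I did**
- I swung the cover open.
- I set the pin tin and the slide box apart on the cork mat.
- I laid the kit tin in the tray.
- I put the slide box back in its bay with the pin tin on top.
- I closed the cover.

**Last checks**

| Item | Measured | Target or limit |
|---|---|---|
| Kit tin (wrist view) | about 1 mm from the middle of the tray, yaw within 1° of it | 15 mm, 0.2 rad |
| Slide box (measured before closing the cover) | under 1 mm from the middle of the bay, top at 36.5 mm | 15 mm, top at 37 mm |
| Pin tin on slide box (measured before closing the cover) | under 1 mm off centre, top at 56.6 mm | 12 mm, top at 57 mm |
| Cover | flat at 95.5–96 mm, handle back at its starting height | under 0.04 rad |
| Pot | same pixel in the top view as at the start | 20 mm |

**What disagreed**
- **Finger ends:** they sit about 20 mm behind the reported TCP, not at it as the text says. Because of this the first pinch on the handle closed on top of the bar, with about 18 N upward on the tool. I measured the offset, allowed for it from then on, and every later contact came where expected.
- **Scene camera:** its last view put the kit tin about 3 mm further along x than the wrist and top views did, still well inside the limit.

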